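# Pack two stir bars in layers in the keeper box

## Task

Pack the keeper box in two layers: take the longest stir bar out of the sloping pocket tray and lay it flat on the bottom of the box, then set the separator sheet, pull tab up, level on the ledges over it, and then lay the shortest stir bar flat on top of the separator. Finally close the box's lid fully. Leave the middle-sized stir bar in its pocket and do not push the petri dish about.

Things in the scene. Friction and masses are not known exactly. Their poses are not given: they have to be found in the camera images.
- tray_stand: Fixed steel stand, 108 x 190 mm, with a sloping tray of three pockets and a dust hood over it. Origin: on the worktop under the tray's middle; x to its back (its front, -x, faces roughly the robot), y along the row of pockets, z up. The hood's clear plate reaches from the rail back to an upright panel at x = 0.056.
- tray_middle (a point): Middle of the tray's floor, at (0, 0, 0.050) in the stand's frame. The floor rises to the stand's +x at 25 degrees. Pockets at y = -0.059, 0, +0.059: 56 mm long up the slope, 22 mm wide, 3 mm deep; in each a stir bar lies up and down the slope, 9 mm proud of the pocket's edges.
- hood_rail (a point): Middle of the hood's front edge, an 8 mm round rail along the stand's y at x = 0, z = 0.200, straight above the stir bars. A tool pointing straight down over a bar strikes the hood: lean it 25 to 40 degrees and come in from the front (-x) under the rail.
- bar_long: The longest stir bar: plain white octagonal rod, 46 mm long, 12 mm across the flats, 20 g. Origin in its middle, x along its length. Starts in any one of the three pockets.
- bar_middle: The middle-sized stir bar: same white octagonal rod but 34 mm long, 12 mm across the flats. Origin in its middle, x along its length. Stays in its pocket.
- bar_short: The shortest stir bar: same white octagonal rod but 22 mm long, 12 mm across the flats, 20 g. Origin in its middle, x along its length. Starts in any one of the three pockets.
- keeper_box: Fixed open white box, outside 104 (x) x 158 (y) x 46 mm high, walls and bottom 4 mm thick, inside 96 x 150 mm. Origin: centre of its underside, z up. Inside, across each short end (y = +-0.075), runs a ledge 12 mm wide with its top at z = 0.022; the separator rests on both ledges. Its lid is hinged on the far (+x) rim and stands open.
- box_lid (a joint): Lid angle in rad: 0 = shut flat on the box, about 1.8 = standing open, leaning back a little. Hinge along the box's y at x = +0.052, z = 0.0465 in the box frame. Grey plate 104 (from the hinge) x 158 x 4 mm with a small lip at its free edge; pushed forward to below 1.5 rad it falls shut by itself.
- lid_edge (a point): Middle of the lid's free edge, 104 mm from the hinge line.
- separator: Grey rigid separator sheet, 88 (x) x 142 (y) x 4 mm thick, 50 g, lying flat on the worktop. Origin: centre of its underside, z up. In its middle stands a pull tab 32 mm long (x), 10 mm thick (y), rising from z = 0.004 to z = 0.020.
- petri_dish: Round flat petri dish, 92 mm across and 15 mm high, a bystander lying loose on the worktop. Origin: centre of its underside.

How it is judged:
On the way, in this order (a step that is already met when the one before it is completed fails the run):
1. the longest stir bar lies on the bottom of the box, released (x of bar_long in the frame of keeper_box between -0.048 and 0.048 m and y of bar_long in the frame of keeper_box between -0.07 and 0.07 m and z of bar_long in the frame of keeper_box between 0.006 and 0.016 m and contact force between the fingers and bar_long below 0.2 N and linear speed of bar_long below 0.05 m/s), for 0.2 s.
2. the separator lies level on the ledges over it, released (x of bar_long in the frame of keeper_box between -0.048 and 0.048 m and y of bar_long in the frame of keeper_box between -0.07 and 0.07 m and z of bar_long in the frame of keeper_box between 0.006 and 0.016 m and x of separator in the frame of keeper_box between -0.012 and 0.012 m and y of separator in the frame of keeper_box between -0.012 and 0.012 m and z of separator in the frame of keeper_box between 0.018 and 0.027 m and angle between separator's own z axis and vertical below 0.06 rad and contact force between the fingers and separator below 0.2 N and linear speed of separator below 0.05 m/s), for 0.2 s.
3. the shortest stir bar lies on top of the separator in the box, released (x of bar_long in the frame of keeper_box between -0.048 and 0.048 m and y of bar_long in the frame of keeper_box between -0.07 and 0.07 m and z of bar_long in the frame of keeper_box between 0.006 and 0.016 m and x of separator in the frame of keeper_box between -0.012 and 0.012 m and y of separator in the frame of keeper_box between -0.012 and 0.012 m and z of separator in the frame of keeper_box between 0.018 and 0.027 m and angle between separator's own z axis and vertical below 0.06 rad and x of bar_short in the frame of separator between -0.046 and 0.046 m and y of bar_short in the frame of separator between -0.073 and 0.073 m and z of bar_short in the frame of separator between 0.006 and 0.015 m and x of bar_short in the frame of keeper_box between -0.05 and 0.05 m and y of bar_short in the frame of keeper_box between -0.077 and 0.077 m and z of bar_short in the frame of keeper_box between 0.02 and 0.045 m and contact force between the fingers and bar_short below 0.2 N and linear speed of bar_short below 0.05 m/s), for 0.2 s.
At the end, for the whole second after the job is handed in: At rest in the box: longest bar on its bottom (middle 6-16 mm up), separator tab up on the ledges (underside 18-27 mm up, tilt under 0.06 rad), shortest bar flat on the separator (middle 6-15 mm over its underside); lid within 0.06 rad of shut; middle bar within 15 mm of its start (x of bar_long in the frame of keeper_box between -0.048 and 0.048 m and y of bar_long in the frame of keeper_box between -0.07 and 0.07 m and z of bar_long in the frame of keeper_box between 0.006 and 0.016 m and x of separator in the frame of keeper_box between -0.012 and 0.012 m and y of separator in the frame of keeper_box between -0.012 and 0.012 m and z of separator in the frame of keeper_box between 0.018 and 0.027 m and angle between separator's own z axis and vertical below 0.06 rad and x of bar_short in the frame of separator between -0.046 and 0.046 m and y of bar_short in the frame of separator between -0.073 and 0.073 m and z of bar_short in the frame of separator between 0.006 and 0.015 m and x of bar_short in the frame of keeper_box between -0.05 and 0.05 m and y of bar_short in the frame of keeper_box between -0.077 and 0.077 m and z of bar_short in the frame of keeper_box between 0.02 and 0.045 m and distance of bar_middle from where it was at the start of the episode below 0.015 m and value of joint box_lid below 0.06 rad and linear speed of each of bar_short, separator below 0.02 m/s); the robot touches nothing.
It fails at once if the middle-sized stir bar is taken or pushed from its pocket (distance of bar_middle from where it was at the start of the episode above 0.025 m).
It fails at once if the petri dish is pushed about (more than 30 mm) (distance of petri_dish from where it was at the start of the episode above 0.03 m).
It also fails if it takes over 67 s, if anything falls off the work surface, if the arm or the gripper's body presses on something with over 40 N, if the wrist force passes 120 N, or if a joint passes its speed limit or range.

## Robot

A 6-joint arm with a two-finger parallel gripper is mounted at the origin on a cart in front of the work surface, level with it; the furniture and walls round the work are solid. World frame = base frame: x ahead of the robot, y to its left, z up, the work surface at z = 0. Lengths are in m, angles in rad, forces in N, time in s.
With the tool pointing down it reaches from about 0.4 to 0.825 m from the base axis. Payload 7 kg.
Tool frame: the origin (TCP) lies between the finger pads, 19 mm behind the fingertips; this is the grasp point; z points along the fingers, y is the line along which they close (so a half turn about z gives the same grasp; the last joint's range is limited). The gripper opens to 88 mm and grips with 3 to 60 N. Pads are 19 mm wide; open, the fingers measure 130 mm over their backs; the gripper's body (78 mm by 193 mm) begins 47 mm behind the grasp point.
Start: joints at [1.451, 0.359, 0.012, 0, -1.224, -0.288], TCP at [0.268, 0.62, 0.245] pointing down, gripper open.
Joint ranges: [-3.07, 3.07], [-1.43, 2.12], [-1.02, 1.25], [-3.03, 1.67], [-3.05, -0], [-3.03, 3.03]. Speed limits (rad/s): [2.39, 2.39, 3.01, 3.14, 3.14, 3.14].

## Interface

Orientations are given as a unit quaternion [w, x, y, z].
In Python, from plant import arm, capture gives the robot as it stands.
- The arm moves only by the tool carry_out, never from a script. Its argument "targets" is text: rows parted by semicolons, each of 7 numbers parted by spaces: the shift along the tool's x, y, z in m, then the turn, a rotation vector about the tool's x, y, z in rad, then the finger opening in m, from 0 to 0.0876. A call has 1 to 20 rows; each row shifts and turns the commanded pose from where the row before left it, along the tool's axes as they then stand; what a row does not reach is not made up. A row lasts 1/10 s, in which the tool goes at most 50 mm and 8.59 degrees, less where a joint would pass 70% of its speed; a pose out of reach is approached as far as the arm can. A call is refused whole if a number of a shift passes 0.05 or a number of a turn 0.15, either way. A call with a gripper value outside its range is refused whole. The fingers move at their own pace and stop on an object; "newtons" is the grip in N (left out, the last holds). Time passes only in rows, so rows that do not move let the fingers close. It gives the time, the measured TCP pose, the force, the opening and the grip force at its end, in the units of the state.
- arm.get_obs(): the state, without advancing time (a new reading comes with each control period).
- capture(name): name is "scene" or "top" or "wrist"; returns a dict with "frame" (384x512x3 uint8, blue, green, red), "z_map" (384x512 float32, m along the optical axis (not along the pixel's ray), 0 where there is no reading), "fx", "fy", "cx", "cy" (pixels), "k1" (the pictures are not rectified: a ray, as slopes to the right and down, at radius r is drawn at 1 + k1 r^2 times it, then the intrinsics apply), "world_from_camera" (4x4, takes a point from camera to world coordinates); the wrist camera has in their place "T_tool_cam" (4x4, takes a point from camera to tool coordinates, whose origin is the TCP and whose axes are the flange's). Camera axes: x right, y down, z forward; pixel columns grow to the right and rows downward; lengths in m; the calibration is good to about 2 mm. A picture is of the moment at which its call begins: read the wrist's pose just before it.
- arm.job_done(): hands the job in; it is judged then, once.
The state is a dict: "time_s": time; "joint_pos": joint angles; "qvel": joint speeds; "joint_efforts": joint torques, N m; "position": TCP position; "tcp_rot": TCP orientation; "contact_force": force on the tool from outside, world axes, zero at the start; "moment": the same for the moment, N m; "opening": opening from 0.0 (shut) to 1.0 (fully open); "grip_force": force on a finger pad.
Only numpy, scipy, OpenCV 4.12 (cv2) and the standard library are available. Lean on these libraries where they do the work, as an engineer would, in place of code of your own. Each camera call takes 0.05 s, during which the arm holds its last target. There are 200 camera calls.

## Working session

There is one attempt and no reset: what is moved stays moved. The work goes in short steps, Python scripts to look and compute and a tool call to move; the robot and the scene stay as the last step left them, time stands still between calls to the robot, and variables do not carry over. Pictures are saved under pics/ and viewed, at most 10 in all, crops included, and the job is handed in when it is done.

Besides the shell and the picture viewer there is one more tool, called after ">>>" as name(argument=value, ...) on one line, values as JSON. carry_out: Moves the arm, as the interface text tells. Its arguments: {"type":"object","properties":{"targets":{"type":"string"},"newtons":{"type":"number"}},"required":["targets"]}

```bash
mkdir -p pics; ls; python3 - <<'E'
from plant import arm,capture
import cv2,numpy as np
o=arm.get_obs();print(o)
for n in("scene","top"):
    c=capture(n);np.savez(n+".npz",**c);cv2.imwrite(f"pics/{n}0.png",c["frame"])
    print(n,[c[k] for k in("fx","fy","cx","cy","k1")],c["world_from_camera"].round(3).tolist())
c=capture("wrist");print(c["T_tool_cam"].round(3).tolist(),c["fx"],c["k1"])
a,b=[cv2.imread(f"pics/{n}0.png") for n in("scene","top")]
E
```

```text
pics
{'time_s': 0.0, 'joint_pos': array([ 1.45113400e+00,  3.59357036e-01,  1.10677178e-02, -3.63268794e-04,
       -1.22408598e+00, -2.88077632e-01]), 'qvel': array([ 0.00067259,  0.00187775,  0.00043406, -0.00151534,  0.00118645,
        0.00014426]), 'joint_efforts': array([-7.89829355e-04, -5.82722139e+01,  2.93066561e+01,  6.99742377e+00,
        6.92790709e-03, -1.52407133e-04]), 'position': array([0.26751237, 0.61923294, 0.24444345]), 'tcp_rot': array([ 8.01050270e-04,  9.79277550e-01, -2.02521179e-01, -1.03770402e-04]), 'contact_force': array([ 0.1471339 , -0.06894449, -0.04061918]), 'moment': array([-0.00120312, -0.0058087 , -0.02014228]), 'grip_force': 0.0, 'opening': 0.9990297216708599}
scene [376.0137885611144, 376.0137885611144, 250.63745115648643, 190.1469796340933, -0.028565452325780716] [[-0.775, -0.476, 0.415, 0.106], [-0.631, 0.585, -0.509, 0.498], [0.0, -0.657, -0.754, 0.948], [0.0, 0.0, 0.0, 1.0]]
top [456.67083837873804, 456.67083837873804, 250.66435034075235, 183.22852156502324, 0.004493273196008373] [[-0.039, -0.973, 0.227, 0.289], [-0.999, 0.039, -0.006, -0.024], [-0.003, -0.227, -0.974, 1.275], [0.0, 0.0, 0.0, 1.0]]
[[0.0, -0.952, -0.306, 0.084], [1.0, -0.0, 0.001, 0.001], [-0.001, -0.306, 0.952, -0.138], [0.0, 0.0, 0.0, 1.0]] 329.94406548976116 -0.0482643420403863
```

View pics/scene0.png

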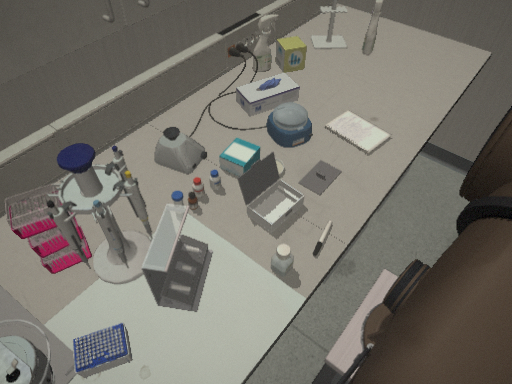

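View pics/top0.png

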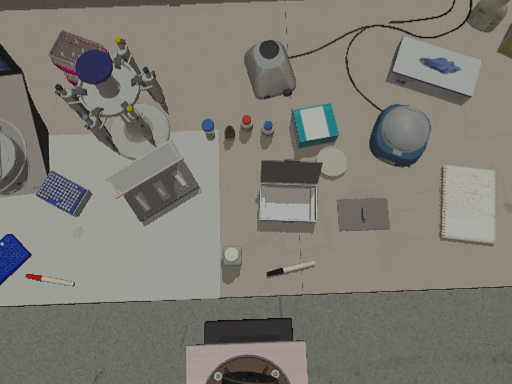

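The scene image shows the stand at about (180,265), the box at (275,205) with its lid open, and the separator at (320,177). The top image shows the stand at (158,185), the box at (288,203) with the lid at (290,172), the petri dish at (333,162), the separator at (363,214), and a bottle at (232,256). Next I'll zoom in and map the pixels to points.

```bash
cat > h.py <<'E'
import numpy as np,cv2
def load(n): return dict(np.load(n+".npz"))
def rays(c,uv):
    K=np.array([[c["fx"],0,c["cx"]],[0,c["fy"],c["cy"]],[0,0,1]],float)
    p=cv2.undistortPoints(np.array(uv,float).reshape(-1,1,2),K,np.array([float(c["k1"]),0,0,0])) .reshape(-1,2)
    return np.c_[p,np.ones(len(p))]
def onplane(c,uv,z,T=None):
    T=c["world_from_camera"] if T is None else T
    d=rays(c,uv)@T[:3,:3].T; return T[:3,3]+d*((z-T[2,3])/d[:,2])[:,None]
def cloud(c,T=None):
    T=c["world_from_camera"] if T is None else T
    h,w=c["z_map"].shape; uu,vv=np.meshgrid(np.arange(w),np.arange(h))
    r=rays(c,np.c_[uu.ravel(),vv.ravel()])*c["z_map"].reshape(-1,1)
    P=(r@T[:3,:3].T+T[:3,3]).reshape(h,w,3); P[c["z_map"]==0]=np.nan; return P
E
python3 - <<'E'
from h import *
t,s=load("top"),load("scene")
a=cv2.resize(t["frame"][130:242,100:400],None,fx=2.66,fy=2.66,interpolation=cv2.INTER_CUBIC)
b=cv2.resize(s["frame"][150:310,130:350],None,fx=1.85,fy=1.85,interpolation=cv2.INTER_CUBIC)
im=np.zeros((600,800,3),np.uint8);im[:a.shape[0],:a.shape[1]]=a;im[300:300+b.shape[0],:b.shape[1]]=b[:300]
cv2.imwrite("pics/z1.png",np.clip(im*1.5,0,255).astype(np.uint8))
P=cloud(t);Q=cloud(s)
for n,p,pts in(("top",P,[(135,215),(160,190),(150,175),(288,215),(288,203),(290,165),(363,214),(350,214),(333,162),(232,256),(300,250),(250,215)]),("scene",Q,[(185,285),(165,250),(275,215),(258,180),(320,177)])):
    for q in pts: print(n,q,p[q[1],q[0]].round(3))
E
```

```text
top (135, 215) [0.507 0.298 0.001]
top (160, 190) [0.562 0.216 0.066]
top (150, 175) [0.57  0.214 0.2  ]
top (288, 215) [ 0.49  -0.133  0.   ]
top (288, 203) [ 0.523 -0.134  0.006]
top (290, 165) [ 0.6   -0.134  0.133]
top (363, 214) [ 0.481 -0.338  0.023]
top (350, 214) [ 0.486 -0.307  0.   ]
top (333, 162) [ 0.636 -0.269  0.013]
top (232, 256) [0.375 0.025 0.095]
top (300, 250) [ 0.391 -0.161 -0.005]
top (250, 215) [ 0.494 -0.026  0.002]
scene (185, 285) [0.527 0.252 0.048]
scene (165, 250) [0.556 0.261 0.2  ]
scene (275, 215) [ 0.503 -0.112 -0.001]
scene (258, 180) [ 0.587 -0.129  0.09 ]
scene (320, 177) [ 0.48  -0.34   0.001]
```

View pics/z1.png

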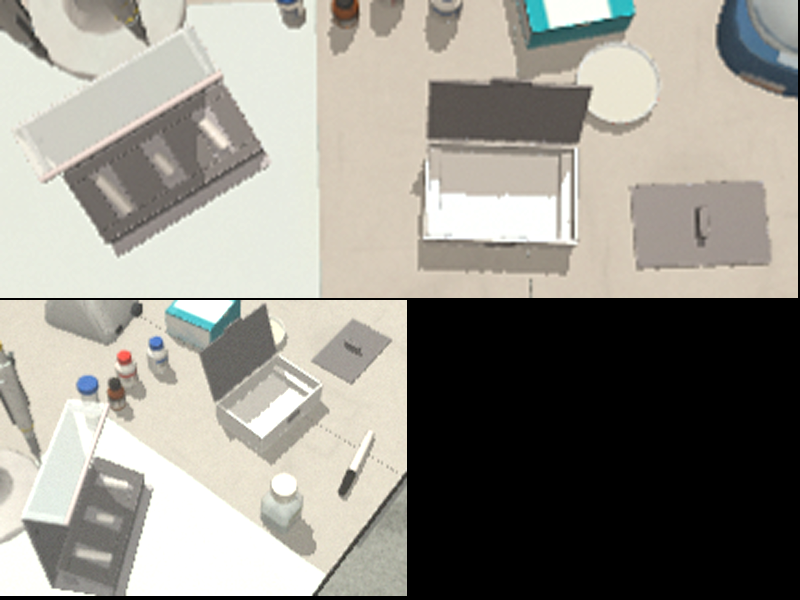

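The zoom shows three white bars in the tray, at crop positions (112,195), (163,165) and (214,135). The box rim corners are near (428,145), (578,145), (578,240) and (425,240). The separator rectangle is centred near (700,224), with its tab at (703,222). Next I'll measure these.

```bash
python3 - <<'E'
from h import *
t,s=load("top"),load("scene")
P,Q=cloud(t),cloud(s)
# rail/stand hood: points z .19-.21 
for n,p in(("top",P),("scene",Q)):
    m=(p[...,2]>.188)&(p[...,2]<.212)&(p[...,0]>.4)&(p[...,0]<.75)&(p[...,1]>.05)&(p[...,1]<.4)
    q=p[m][:,:2].astype(np.float32);r=cv2.minAreaRect(q);print(n,"hood",len(q),r,cv2.boxPoints(r).round(3).tolist())
# bars: bright in tray region
def blobs(c,p,thr):
    g=c["frame"].min(2).astype(int)
    m=((p[...,2]>.02)&(p[...,2]<.1)&(p[...,0]>.45)&(p[...,0]<.66)&(p[...,1]>.08)&(p[...,1]<.36)&(g>thr)).astype(np.uint8)
    n,l,st,ce=cv2.connectedComponentsWithStats(m)
    for i in range(1,n):
        if st[i,4]>25:
            v,u=np.where(l==i);r=cv2.minAreaRect(np.c_[u,v].astype(np.float32));x=p[l==i]
            bp=cv2.boxPoints(r);e=[(bp[0]+bp[1])/2,(bp[2]+bp[3])/2] if np.linalg.norm(bp[0]-bp[1])<np.linalg.norm(bp[1]-bp[2]) else [(bp[1]+bp[2])/2,(bp[3]+bp[0])/2]
            print(thr,st[i,4],ce[i].round(1),"z",x[:,2].min().round(3),x[:,2].max().round(3),"mean",x.mean(0).round(4),"rect",np.round(r[1],1),r[2],np.round(e,1).tolist())
for thr in(105,130):
    print("top");blobs(t,P,thr);print("scene");blobs(s,Q,thr)
# separator
hsv=cv2.cvtColor(t["frame"],cv2.COLOR_BGR2GRAY)
m=(hsv[190:240,325:400]<105).astype(np.uint8)
c=max(cv2.findContours(m,0,2)[0],key=cv2.contourArea);r=cv2.minAreaRect(c);bp=cv2.boxPoints(r)+[325,190]
w=onplane(t,bp,.004);print("sep",w.round(4).tolist(),w.mean(0),np.linalg.norm(np.diff(w,axis=0),axis=1))
m=P[...,2]>.011;m[:, :330]=0;m[:,395:]=0;m[:195]=0;m[235:]=0
x=P[m];print("tab",len(x),x.mean(0),cv2.minAreaRect(x[:,:2].astype(np.float32)))
# box rim
for n,p in(("top",P),("scene",Q)):
    m=(p[...,2]>.040)&(p[...,2]<.052)&(p[...,0]>.42)&(p[...,0]<.60)&(p[...,1]>-.25)&(p[...,1]<-.02)
    r=cv2.minAreaRect(p[m][:,:2].astype(np.float32));print(n,"box",m.sum(),r)
    m=(p[...,2]>.06)&(p[...,0]>.5)&(p[...,0]<.68)&(p[...,1]>-.23)&(p[...,1]<-.04)
    x=p[m];print("lid",x.min(0),x.max(0))
    m=(p[...,2]>.008)&(p[...,2]<.025)&(p[...,0]>.58)&(p[...,0]<.72)&(p[...,1]>-.35)&(p[...,1]<-.2)
    print("petri",cv2.minEnclosingCircle(p[m][:,:2].astype(np.float32)))
E
```

```text
top hood 2007 ((0.6611483693122864, 0.2712254524230957), (0.2333284467458725, 0.19012820720672607), 29.553064346313477) [[0.5130000114440918, 0.29600000381469727], [0.6069999933242798, 0.13099999725818634], [0.8100000023841858, 0.2460000067949295], [0.7160000205039978, 0.41100001335144043]]
scene hood 1929 ((0.6638660430908203, 0.2737385630607605), (0.24391721189022064, 0.189803346991539), 29.12105941772461) [[0.5109999775886536, 0.296999990940094], [0.6039999723434448, 0.13099999725818634], [0.8169999718666077, 0.25], [0.7239999771118164, 0.41600000858306885]]
top
105 89 [180.5 178.7] z 0.035 0.067 mean [0.5935 0.1615 0.0562] rect [18.3  6.4] 57.9946174621582 [[175.39999389648438, 171.60000610351562], [185.10000610351562, 187.1999969482422]]
105 46 [142.2 202.9] z 0.047 0.071 mean [0.5293 0.2649 0.0595] rect [16.3  2.7] 48.01278305053711 [[136.89999389648438, 197.0], [147.8000030517578, 209.10000610351562]]
scene
105 83 [191.8 248.2] z 0.033 0.065 mean [0.5899 0.1631 0.054 ] rect [18.   5.5] 11.309932708740234 [[183.5, 246.5], [201.1999969482422, 250.0]]
105 39 [186.6 267.6] z 0.04 
[... 794 characters left out ...]
09339]
tab 51 [ 0.4839467  -0.33774914  0.01814421] ((0.4857731759548187, -0.31839364767074585), (0.07943716645240784, 0.06914415210485458), 0.9662287831306458)
top box 349 ((0.5218400955200195, -0.13082391023635864), (0.1570540964603424, 0.11025159806013107), 85.46231079101562)
lid [ 0.57078051 -0.21594516  0.06003382] [ 0.61309656 -0.05677343  0.15482147]
petri ((0.6642010807991028, -0.267525315284729), 0.07126933336257935)
scene box 291 ((0.5196571350097656, -0.12928086519241333), (0.16021957993507385, 0.11196901649236679), 85.4567642211914)
lid [ 0.56964143 -0.21694974  0.06002884] [ 0.6113815  -0.05516317  0.15044376]
petri ((0.6495975852012634, -0.252727210521698), 0.06331012398004532)
```

```bash
cat >> h.py <<'E'
from scipy.spatial.transform import Rotation as R
from scipy.linalg import logm,expm
ST=np.array([.5622,.2157,0]);SY=np.radians(29.5)
def T_(Rm,p): T=np.eye(4);T[:3,:3]=Rm;T[:3,3]=p;return T
def tcp(o): q=o["tcp_rot"];return T_(R.from_quat([q[1],q[2],q[3],q[0]]).as_matrix(),o["position"])
def tool(p,heading,lean=0):
    """tool x horizontally along heading+180deg (camera towards robot), leaning so z points forward along heading"""
    c,s=np.cos(lean),np.sin(lean)
    M=np.array([[-c,0,s],[0,1,0],[-s,0,-c]])
    return T_(R.from_euler("z",heading).as_matrix()@M,p)
def stand(p): return ST+R.from_euler("z",SY).apply(p)
def rows(A,B,n,show=0):
    X=expm(np.real(logm(np.linalg.inv(A)@B))/n);w=R.from_matrix(X[:3,:3]).as_rotvec()
    print(n,"x:"," ".join(f"{v:.4f}" for v in np.r_[X[:3,3],w]))
    if show:
        C=A.copy()
        for i in range(n):
            C=C@X
            if i%show==show-1: print("   ",C[:3,3].round(3))
E
python3 - <<'E'
from h import *
from plant import arm
A=tcp(arm.get_obs());B=tool(stand([-.07,0,.175]),SY,np.radians(30))
rows(A,B,18,3)
E
```

```text
18 x: 0.0323 -0.0114 -0.0028 0.0322 -0.0160 0.1199
    [0.368 0.6   0.252]
    [0.455 0.546 0.255]
    [0.517 0.465 0.251]
    [0.547 0.368 0.236]
    [0.541 0.269 0.21 ]
    [0.501 0.181 0.175]
```

```bash
python3 - <<'E'
from h import *
from plant import arm
A=tcp(arm.get_obs());M=A.copy();M[:3,3]=[.37,.27,.26]
B=tool(stand([-.07,0,.175]),SY,np.radians(30))
rows(A,M,10);rows(M,B,18,3)
E
```

```text
10 x: 0.0233 0.0280 -0.0015 -0.0000 -0.0000 0.0000
18 x: 0.0083 -0.0071 0.0037 0.0322 -0.0160 0.1199
    [0.402 0.276 0.249]
    [0.434 0.272 0.238]
    [0.463 0.258 0.226]
    [0.485 0.236 0.212]
    [0.498 0.209 0.195]
    [0.501 0.181 0.175]
```

>>> carry_out(targets="0.023 0.028 -0.0015 0 0 0 0.087;0.023 0.028 -0.0015 0 0 0 0.087;0.023 0.028 -0.0015 0 0 0 0.087;0.023 0.028 -0.0015 0 0 0 0.087;0.023 0.028 -0.0015 0 0 0 0.087;0.023 0.028 -0.0015 0 0 0 0.087;0.023 0.028 -0.0015 0 0 0 0.087;0.023 0.028 -0.0015 0 0 0 0.087;0.023 0.028 -0.0015 0 0 0 0.087;0.023 0.028 -0.0015 0 0 0 0.087")

```text
time_s: 1.15
position: [0.3678, 0.2698, 0.2604]
tcp_rot: [-0.0, 0.979, -0.202, -0.0]
contact_force: [0.5, 0.7, -0.1]
opening: 0.993
grip_force: 0.0
```

>>> carry_out(targets="0.0083 -0.007 0.0037 0.032 -0.016 0.12 0.03;0.0083 -0.007 0.0037 0.032 -0.016 0.12 0.03;0.0083 -0.007 0.0037 0.032 -0.016 0.12 0.03;0.0083 -0.007 0.0037 0.032 -0.016 0.12 0.03;0.0083 -0.007 0.0037 0.032 -0.016 0.12 0.03;0.0083 -0.007 0.0037 0.032 -0.016 0.12 0.03;0.0083 -0.007 0.0037 0.032 -0.016 0.12 0.03;0.0083 -0.007 0.0037 0.032 -0.016 0.12 0.03;0.0083 -0.007 0.0037 0.032 -0.016 0.12 0.03;0.0083 -0.007 0.0037 0.032 -0.016 0.12 0.03;0.0083 -0.007 0.0037 0.032 -0.016 0.12 0.03;0.0083 -0.007 0.0037 0.032 -0.016 0.12 0.03;0.0083 -0.007 0.0037 0.032 -0.016 0.12 0.03;0.0083 -0.007 0.0037 0.032 -0.016 0.12 0.03;0.0083 -0.007 0.0037 0.032 -0.016 0.12 0.03;0.0083 -0.007 0.0037 0.032 -0.016 0.12 0.03;0.0083 -0.007 0.0037 0.032 -0.016 0.12 0.03;0.0083 -0.007 0.0037 0.032 -0.016 0.12 0.03;0 0 0 0 0 0 0.03;0 0 0 0 0 0 0.03")

```text
time_s: 3.15
position: [0.5041, 0.1828, 0.1821]
tcp_rot: [0.247, -0.287, 0.924, 0.059]
contact_force: [0.1, 0.3, -0.2]
opening: 0.345
grip_force: 0.0
```

```bash
cat >> h.py <<'E'
def wrist(name):
    from plant import arm,capture
    A=tcp(arm.get_obs());c=capture("wrist");T=A@c["T_tool_cam"];c["world_from_camera"]=T
    np.savez(name+".npz",**c);cv2.imwrite(f"pics/{name}.png",c["frame"]);return A,c
E
python3 - <<'E'
from h import *
A,c=wrist("w1");print(A.round(3),c["cx"],c["cy"])
B=tool(stand([-.07,0,.175]),SY,np.radians(30));print(np.linalg.inv(A)@B)
E
```

```text
[[-0.713 -0.56   0.422  0.504]
 [-0.502  0.828  0.251  0.183]
 [-0.49  -0.033 -0.871  0.182]
 [ 0.     0.     0.     1.   ]] 253.57949825795671 193.49247774085336
[[ 9.96267583e-01 -8.57506403e-02 -9.88588155e-03  6.28878244e-03]
 [ 8.56369278e-02  9.96261146e-01 -1.14037434e-02  4.80478587e-04]
 [ 1.08267980e-02  1.05145833e-02  9.99886106e-01  4.56600549e-03]
 [ 0.00000000e+00  0.00000000e+00  0.00000000e+00  1.00000000e+00]]
```

View pics/w1.png

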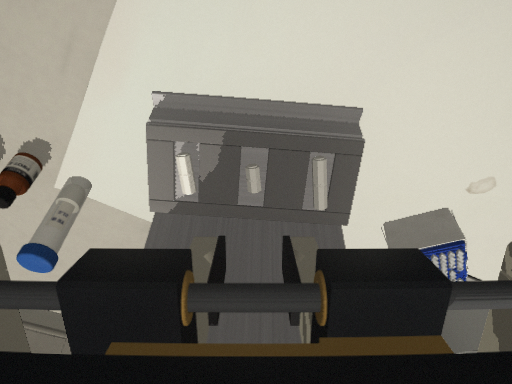

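The wrist view shows the left bar at (185,174), about 40 px long. The centre bar at (254,180) is about 26 px, and the right bar at (320,184) is about 52 px. So the long bar is in the +y pocket, the short one is in the middle, and the middle-sized one is in the -y pocket.

```bash
python3 - <<'E'
from h import *
c=load("w1");P=cloud(c);g=c["frame"].min(2)
m=np.zeros(g.shape,np.uint8);m[145:215,165:340]=(g[145:215,165:340]>125)
n,l,st,ce=cv2.connectedComponentsWithStats(m)
for i in range(1,n):
    if st[i,4]<60: continue
    x=P[l==i];mu=x.mean(0);w,V=np.linalg.eigh(np.cov((x-mu).T));d=V[:,2]*np.sign(V[2,2]);pr=(x-mu)@d
    mid=mu+d*(pr.max()+pr.min())/2
    L=R.from_euler("z",-SY).apply(mid-ST)
    print(st[i],"mid",mid.round(4),"stand",L.round(4),"len",np.ptp(pr).round(4),"slope",np.degrees(np.arcsin(d[2])).round(1),"head",np.degrees(np.arctan2(d[1],d[0])).round(1))
# tray surface plane: between pockets
for u,v in((220,180),(287,182),(220,165),(287,195)):
    p=P[v-3:v+4,u-3:u+4].reshape(-1,3).mean(0);L=R.from_euler("z",-SY).apply(p-ST);print(u,v,L.round(4),"above plane z.05:",(np.cos(np.radians(25))*(L[2]-.05)-np.sin(np.radians(25))*L[0]).round(4))
E
```

```text
Traceback (most recent call last):
numpy.linalg.LinAlgError: Eigenvalues did not converge
```

```bash
python3 - <<'E'
from h import *
c=load("w1");P=cloud(c);g=c["frame"].min(2)
m=np.zeros(g.shape,np.uint8);m[145:215,165:340]=(g[145:215,165:340]>125)
n,l,st,ce=cv2.connectedComponentsWithStats(m)
for i in range(1,n):
    if st[i,4]<60: continue
    x=P[l==i];x=x[~np.isnan(x[:,0])];mu=np.median(x,0);x=x[np.linalg.norm(x-mu,axis=1)<.035];mu=x.mean(0);w,V=np.linalg.eigh(np.cov((x-mu).T));d=V[:,2]*np.sign(V[2,2]);pr=(x-mu)@d
    mid=mu+d*(pr.max()+pr.min())/2
    L=R.from_euler("z",-SY).apply(mid-ST)
    print(st[i],len(x),"mid",mid.round(4),"stand",L.round(4),"len",np.ptp(pr).round(4),"slope",np.degrees(np.arcsin(d[2])).round(1),"head",np.degrees(np.arctan2(d[1],d[0])).round(1),"abv",(np.cos(np.radians(25))*(L[2]-.05)-np.sin(np.radians(25))*L[0]).round(4))
for u,v in((220,180),(287,182),(220,165),(287,195)):
    p=np.nanmean(P[v-3:v+4,u-3:u+4].reshape(-1,3),0);L=R.from_euler("z",-SY).apply(p-ST);print(u,v,L.round(4),"above plane z.05:",(np.cos(np.radians(25))*(L[2]-.05)-np.sin(np.radians(25))*L[0]).round(4))
E
```

```text
[175 145  21  54 752] 749 mid [0.5909 0.1612 0.0569] stand [-0.0018 -0.0615  0.0569] len 0.0508 slope 19.8 head 30.6 abv 0.007
[317 159  10  51 447] 445 mid [0.5266 0.2646 0.0591] stand [-0.0069  0.0601  0.0591] len 0.0456 slope 24.9 head 41.0 abv 0.0111
[249 168  12  25 237] 234 mid [0.5563 0.2138 0.0592] stand [-0.006   0.0013  0.0592] len 0.0234 slope 23.4 head 41.6 abv 0.0109
220 180 [ 0.0022 -0.0294  0.0538] above plane z.05: 0.0025
287 182 [-0.0008  0.0305  0.0524] above plane z.05: 0.0026
220 165 [-0.0103 -0.0301  0.0477] above plane z.05: 0.0023
287 195 [0.0105 0.0321 0.0578] above plane z.05: 0.0026
```

```bash
python3 - <<'E'
from h import *
from plant import arm
A=tcp(arm.get_obs());h=np.radians(33);B0=tool([0,0,0],h,np.radians(28));z=B0[:3,2]
b=stand([-.0046,.0601,.0541]);B=B0.copy();B[:3,3]=b-z*.075
rows(A,B,6,2)
E
```

```text
6 x: 0.0005 0.0094 0.0114 -0.0032 0.0041 0.0053
    [0.503 0.204 0.162]
    [0.501 0.225 0.141]
    [0.499 0.247 0.12 ]
```

>>> carry_out(targets="0.0005 0.0094 0.0114 -0.0032 0.0041 0.0053 0.03;0.0005 0.0094 0.0114 -0.0032 0.0041 0.0053 0.03;0.0005 0.0094 0.0114 -0.0032 0.0041 0.0053 0.03;0.0005 0.0094 0.0114 -0.0032 0.0041 0.0053 0.03;0.0005 0.0094 0.0114 -0.0032 0.0041 0.0053 0.03;0.0005 0.0094 0.0114 -0.0032 0.0041 0.0053 0.03;0 0 0 0 0 0 0.03;0 0 0 0 0 0 0.03")

```text
time_s: 4.0
position: [0.5058, 0.2431, 0.1371]
tcp_rot: [0.217, -0.278, 0.933, 0.074]
contact_force: [0.3, 0.8, 0.1]
opening: 0.338
grip_force: 0.0
```

```bash
python3 - <<'E'
from h import *
A,c=wrist("w2");h=np.radians(33);B0=tool([0,0,0],h,np.radians(28));z=B0[:3,2]
b=stand([-.0046,.0601,.0541]);B=B0.copy();B[:3,3]=b-z*.020
rows(A,B,5)
# fingertip and bar in image
P=cloud(c);g=c["frame"].min(2);x=(P-A[:3,3])@A[:3,:3]  # tool coords
m=(g>120)&(abs(x[...,1])<.02)&(x[...,2]>.055)&(x[...,2]<.09)&(abs(x[...,0])<.035)
q=x[m];print(m.sum(),q.min(0),q.max(0),q.mean(0),cv2.minAreaRect(q[:,:2].astype(np.float32)))
E
```

```text
5 x: 0.0020 0.0012 0.0137 0.0038 -0.0054 -0.0001
867 [-0.01542109 -0.00446749  0.08035386] [0.03317591 0.01162829 0.08774118] [0.00992303 0.00445819 0.08314276] ((0.00868547335267067, 0.003778801765292883), (0.011802817694842815, 0.04908207431435585), 82.44193267822266)
```

View pics/w2.png

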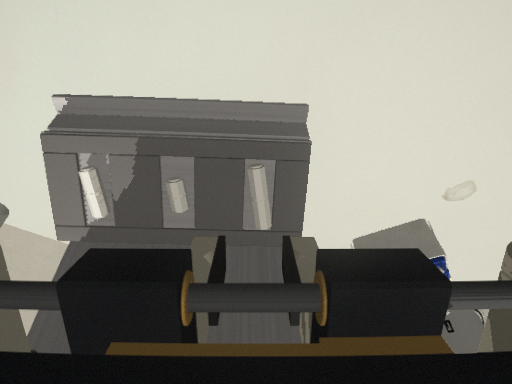

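The wrist view shows the long bar at (260,197), aligned with the fingers. The move stopped short, so I'll check the joints.

```bash
python3 - <<'E'
from h import *
from plant import arm
o=arm.get_obs();print(o["joint_pos"].round(3),o["qvel"].round(3),o["time_s"],o["position"],o["joint_efforts"].round(1))
A=tcp(o);print(A.round(3))
E
```

```text
[ 0.701  0.063 -1.015  0.844 -0.049 -2.527] [-0.001 -0.008 -0.01   0.012  0.005 -0.017] 4.05 [0.50566309 0.24296157 0.13724499] [  0.1 -25.6  21.2   2.4   0.8   0.1]
[[-0.751 -0.551  0.363  0.506]
 [-0.487  0.834  0.259  0.243]
 [-0.445  0.017 -0.895  0.137]
 [ 0.     0.     0.     1.   ]]
```

>>> carry_out(targets="-0.013 0.0005 -0.027 0 -0.12 0 0.03;-0.018 0.0005 -0.035 0 -0.1 0 0.03;0 0 0 0 0 0 0.03")

```text
time_s: 4.35
position: [0.5116, 0.2319, 0.2337]
tcp_rot: [0.302, -0.273, 0.906, 0.114]
contact_force: [0.0, 1.1, -0.0]
opening: 0.34
grip_force: 0.0
```

```bash
cat > s.py <<'E'
from plant import arm
import json
o=arm.get_obs();open("samp.txt","a").write(json.dumps([list(map(float,o[k])) for k in("joint_pos","position","tcp_rot")])+"\n");print(o["joint_pos"].round(3),o["position"].round(4),o["time_s"])
E
python3 s.py
```

```text
[ 0.682 -0.118 -1.015  0.782 -0.025 -2.443] [0.5116 0.2319 0.2337] 4.35
```

>>> carry_out(targets="0 0 -0.04 0 -0.1 0 0.03;0 0 -0.04 0 -0.1 0 0.03;0 0 0 0 0 0 0.03")

```text
time_s: 4.65
position: [0.4807, 0.1884, 0.3112]
tcp_rot: [0.376, -0.266, 0.875, 0.15]
contact_force: [0.0, 1.5, 0.4]
opening: 0.344
grip_force: 0.0
```

```bash
python3 s.py
```

```text
[ 0.731 -0.349 -1.016  0.526 -0.081 -2.217] [0.4807 0.1884 0.3112] 4.65
```

>>> carry_out(targets="0.03 0.02 0 0.1 0 0 0.03;0.03 0.02 0 0.1 0 0 0.03;0 0 0 0 0 0 0.03")

```text
time_s: 4.95
position: [0.4592, 0.186, 0.3311]
tcp_rot: [0.351, -0.245, 0.901, 0.074]
contact_force: [-0.1, -0.0, 0.2]
opening: 0.339
grip_force: 0.0
```

```bash
python3 s.py
cat >> samp.txt <<'E'
[[1.451134,0.359357036,0.0110677178,-0.000363268794,-1.22408598,-0.288077632],[0.26751237,0.61923294,0.24444345],[0.00080105027,0.97927755,-0.202521179,-0.000103770402]]
E
cat > kin.py <<'E'
import numpy as np,json
from scipy.optimize import least_squares
from scipy.spatial.transform import Rotation as R
def fk(p,q):
    a1,d1,L2,a3,L4,d6=p;e=R.from_euler
    R1=e("z",q[0]);R2=R1*e("y",q[1]);R3=R2*e("y",-q[2]);R4=R3*e("x",q[3]*S[0]);R5=R4*e("y",-q[4]);R6=R5*e("x",q[5]*S[1])
    pos=np.array([0,0,d1])+R1.apply([a1,0,0])+R2.apply([0,0,L2])+R3.apply([L4,0,a3])+R6.apply([d6,0,0])
    return pos,R6*R0
S=[1,1];R0=R.identity()
def fit():
    global S,R0
    D=[json.loads(l) for l in open("samp.txt")];best=None
    for s in([1,1],[1,-1],[-1,1],[-1,-1]):
        S=s;R0=R.identity()
        Rs=[fk([0]*6,d[0])[1].inv()*R.from_quat(d[2],scalar_first=True) for d in D]
        m=R.concatenate(Rs).mean();err=max((m.inv()*r).magnitude() for r in Rs)
        if best is None or err<best[0]: best=(err,s,m)
    S=best[1];R0=best[2]
    f=lambda p:np.concatenate([fk(p,d[0])[0]-d[1] for d in D]+[1e-4*(np.array(p)-[0,.35,.4,0,.4,.25])])
    r=least_squares(f,[.05,.35,.4,0,.4,.25]);return best[:2],r.x,np.abs(r.fun[:3*len(D)]).max()
E
python3 -c "
from kin import *;print(fit())"
```

```text
[ 0.865 -0.412 -1.014  0.774 -0.375 -2.548] [0.4592 0.186  0.3311] 4.95
((2.541890256966084e-09, [-1, -1]), array([-0.2149906 ,  0.45052026,  0.92319644, -0.03544623,  0.58710262,
        0.84452317]), np.float64(0.1904314755874904))
```

```bash
python3 - <<'E'
s=open("kin.py").read()
s=s.replace("a1,d1,L2,a3,L4,d6=p","a1,d1,L2,a3,L4,d6,b1=p").replace("R1.apply([a1,0,0])","R1.apply([a1,b1,0])").replace("[0]*6","[0]*7").replace(".4,.25]",".4,.25,-.19]")
open("kin.py","w").write(s)
E
python3 -c "
from kin import *;r=fit();print(r)
for l in open('samp.txt'):
    d=json.loads(l);print((fk(r[1],d[0])[0]-d[1]).round(4))"
```

```text
((2.541890256966084e-09, [-1, -1]), array([ 0.23675245,  0.13219043,  0.52733317,  0.04396411,  0.21947486,
        0.32342464, -0.1605489 ]), np.float64(0.044074897903136734))
[ 0.015  -0.0184  0.0219]
[ 0.0041  0.0128 -0.0022]
[ 0.0057 -0.0153 -0.0441]
[-0.0315  0.      0.0244]
```

```bash
python3 - <<'E'
from h import *
from plant import arm
A=tcp(arm.get_obs());B=tool([.48,-.14,.30],-.06,0)
rows(A,B,14,2)
E
```

```text
14 x: 0.0049 -0.0233 0.0000 0.0125 0.0517 0.0403
    [0.475 0.141 0.326]
    [0.487 0.095 0.321]
    [0.494 0.049 0.315]
    [0.497 0.001 0.309]
    [ 0.495 -0.046  0.305]
    [ 0.49  -0.093  0.302]
    [ 0.48 -0.14  0.3 ]
```

>>> carry_out(targets="0.005 -0.0233 0 0.0125 0.0517 0.04 0.03;0.005 -0.0233 0 0.0125 0.0517 0.04 0.03;0.005 -0.0233 0 0.0125 0.0517 0.04 0.03;0.005 -0.0233 0 0.0125 0.0517 0.04 0.03;0.005 -0.0233 0 0.0125 0.0517 0.04 0.03")

```text
time_s: 5.45
position: [0.4906, 0.0711, 0.3139]
tcp_rot: [0.228, -0.151, 0.961, 0.05]
contact_force: [-0.1, -0.1, 0.2]
opening: 0.343
grip_force: 0.0
```

```bash
python3 s.py
```

```text
[ 0.627 -0.269 -0.656  0.172 -0.735 -1.988] [0.4906 0.0711 0.3139] 5.45
```

>>> carry_out(targets="0.005 -0.0233 0 0.0125 0.0517 0.04 0.03;0.005 -0.0233 0 0.0125 0.0517 0.04 0.03;0.005 -0.0233 0 0.0125 0.0517 0.04 0.03;0.005 -0.0233 0 0.0125 0.0517 0.04 0.03;0.005 -0.0233 0 0.0125 0.0517 0.04 0.03")

```text
time_s: 5.95
position: [0.4951, -0.0476, 0.301]
tcp_rot: [0.101, -0.052, 0.993, 0.022]
contact_force: [1.2, -0.5, -0.7]
opening: 0.343
grip_force: 0.0
```

```bash
python3 s.py
```

```text
[ 0.306 -0.093 -0.415  0.009 -1.043 -1.776] [ 0.4951 -0.0476  0.301 ] 5.95
```

>>> carry_out(targets="0.005 -0.0233 0 0.0125 0.0517 0.04 0.03;0.005 -0.0233 0 0.0125 0.0517 0.04 0.03;0.005 -0.0233 0 0.0125 0.0517 0.04 0.03;0.005 -0.0233 0 0.0125 0.0517 0.04 0.03;0 0 0 0 0 0 0.03;0 0 0 0 0 0 0.03")

```text
time_s: 6.55
position: [0.4797, -0.1408, 0.296]
tcp_rot: [-0.002, 0.028, 1.0, -0.0]
contact_force: [-0.2, 0.4, -0.1]
opening: 0.347
grip_force: 0.0
```

```bash
python3 s.py; python3 - <<'E'
from h import *
A,c=wrist("w3");print(A.round(3))
s=open("kin.py").read()
i=s.index("def fk");j=s.index("S=[1,1]")
s=s[:i]+'''def fk(p,q):
    a1,b1,d1,L2x,L2,L4,a3,y4,z4,x5,z5,d6=p;e=R.from_euler
    R1=e("z",q[0]);R2=R1*e("y",q[1]);R3=R2*e("y",-q[2]);R4=R3*e("x",q[3]*S[0]);R5=R4*e("y",-q[4]);R6=R5*e("x",q[5]*S[1])
    pos=np.array([0,0,d1])+R1.apply([a1,b1,0])+R2.apply([L2x,0,L2])+R3.apply([L4,0,a3])+R4.apply([0,y4,z4])+R5.apply([x5,0,z5])+R6.apply([d6,0,0])
    return pos,R6*R0
'''+s[j:]
s=s.replace("[0]*7","[0]*12").replace("[0,.35,.4,0,.4,.25,-.19]","G").replace("[.05,.35,.4,0,.4,.25,-.19]","G").replace("S=[1,1];","G=np.array([0,-.1,.35,0,.4,.4,0,0,0,0,0,.25]);S=[1,1];")
open("kin.py","w").write(s)
E
python3 -c "
from kin import *;r=fit();print(r[0],r[1].round(4),r[2])
for l in open('samp.txt'):
    d=json.loads(l);print((fk(r[1],d[0])[0]-d[1]).round(4))"
```

```text
[ 1.080e-01  3.800e-02 -2.790e-01 -1.000e-03 -1.258e+00 -1.734e+00] [ 0.4797 -0.1408  0.296 ] 6.55
[[-0.998  0.056 -0.005  0.48 ]
 [ 0.056  0.998  0.    -0.141]
 [ 0.005 -0.    -1.     0.296]
 [ 0.     0.     0.     1.   ]]
(2.9050177538234402e-09, [-1, -1]) [ 0.     -0.      0.1988  0.      0.6016  0.4636 -0.     -0.1918  0.
  0.0546 -0.      0.3046] 8.541569007647354e-09
[ 0. -0.  0.]
[0. 0. 0.]
[-0. -0. -0.]
[ 0. -0. -0.]
[0. 0. 0.]
[0. 0. 0.]
[0. 0. 0.]
```

View pics/w3.png

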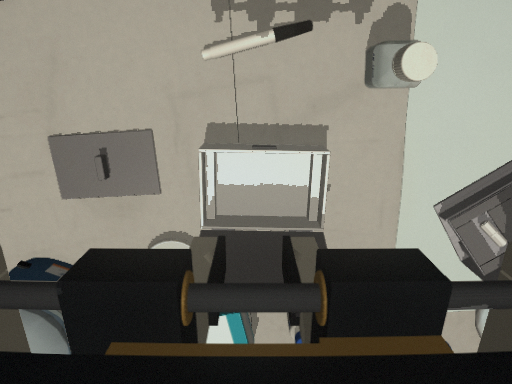

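The wrist view shows the box rim corners at about (200,150), (328,150), (326,229) and (200,229). The separator corners are at (51,137), (152,129), (160,193) and (62,198), with its tab at (101,165). The kinematic fit is exact, so I'll check which grasps are reachable and measure the box and separator.

```bash
cat >> kin.py <<'E'
_f=fit();PP=_f[1]
LO=np.array([-3.07,-1.43,-1.02,-3.03,-3.05,-3.03]);HI=np.array([3.07,2.12,1.25,1.67,0,3.03])
def ik(T,q0=None,n=12,seed=0):
    rng=np.random.default_rng(seed);out=[]
    Rt=R.from_matrix(T[:3,:3])
    def f(q):
        p,r=fk(PP,q);return np.r_[(p-T[:3,3])*5,(Rt.inv()*r).as_rotvec()]
    for i in range(n if q0 is None else 1):
        x0=rng.uniform([-.5,-.5,-1,-3,-2.5,-3],[1.5,1.2,.6,1.6,0,3]) if q0 is None else np.clip(q0,LO+.011,HI-.011)
        s=least_squares(f,x0,bounds=(LO+.01,HI-.01))
        if s.cost<1e-9 and not any(np.abs(s.x-o).max()<.02 for o in out): out.append(s.x)
    return out
E
python3 - <<'E'
from h import *
import kin
b=stand([-.0046,.0601,.0541])
Z=np.diag([-1,-1,1,1.])
for flip in(0,1):
  for lean in(25,32,40):
    for hd in(22,30,38):
      for so in(.017,.10):
        B=tool([0,0,0],np.radians(hd),np.radians(lean));B[:3,3]=b-B[:3,2]*so
        if flip:B=B@Z
        print(flip,lean,hd,so,[q.round(2).tolist() for q in kin.ik(B)])
c=load("w3");P=cloud(c)
m=(P[...,2]>.038)&(P[...,2]<.054)&(P[...,0]>.42)&(P[...,0]<.585)&(P[...,1]>-.25)&(P[...,1]<-.02)
print("box",m.sum(),cv2.minAreaRect(P[m][:,:2].astype(np.float32)))
g=cv2.cvtColor(c["frame"],6);mm=((g[110:215,35:180]<100)).astype(np.uint8)
k=max(cv2.findContours(mm,0,1)[0],key=cv2.contourArea).reshape(-1,2)+[35,110]
print("sep",cv2.minAreaRect(onplane(c,k,.004)[:,:2].astype(np.float32)))
v,u=np.where((P[...,2]>.013)&(P[...,2]<.03));s=(u>80)&(u<125)&(v>140)&(v<190)
q=P[v[s],u[s]];print("tab",len(q),q.mean(0),cv2.minAreaRect(q[:,:2].astype(np.float32)))
# box rim by pixels
wm=(c["frame"].min(2)>0)
E
```

```text
0 25 22 0.017 []
0 25 22 0.1 []
0 25 30 0.017 []
0 25 30 0.1 [[0.79, 0.04, -1.0, 0.78, -0.16, -2.58]]
0 25 38 0.017 []
0 25 38 0.1 [[0.84, 0.05, -0.86, 0.32, -0.24, -2.04]]
0 32 22 0.017 []
0 32 22 0.1 []
0 32 30 0.017 []
0 32 30 0.1 []
0 32 38 0.017 []
0 32 38 0.1 []
0 40 22 0.017 []
0 40 22 0.1 []
0 40 30 0.017 []
0 40 30 0.1 []
0 40 38 0.017 []
0 40 38 0.1 []
1 25 22 0.017 []
1 25 22 0.1 []
1 25 30 0.017 []
1 25 30 0.1 [[0.79, 0.04, -1.0, 0.78, -0.16, 0.56]]
1 25 38 0.017 []
1 25 38 0.1 [[0.84, 0.05, -0.86, 0.32, -0.24, 1.1]]
1 32 22 0.017 []
1 32 22 0.1 []
1 32 30 0.017 []
1 32 30 0.1 []
1 32 38 0.017 []
1 32 38 0.1 []
1 40 22 0.017 []
1 40 22 0.1 []
1 40 30 0.017 []
1 40 30 0.1 []
1 40 38 0.017 []
1 40 38 0.1 []
box 2305 ((0.5192291736602783, -0.13274788856506348), (0.15858495235443115, 0.11027079820632935), 85.79220581054688)
sep ((0.47982993721961975, -0.3467722237110138), (0.020194286480545998, 0.04390902817249298), 89.7317123413086)
tab 234 [ 0.48196168 -0.3426565   0.01843891] ((0.4823048412799835, -0.3434537351131439), (0.03191130980849266, 0.011318761855363846), 0.29638248682022095)
```

```bash
sed -i 's/\[-.5,-.5,-1,-3,-2.5,-3\],\[1.5,1.2,.6,1.6,0,3\]/[-1.5,-1,-1,-3,-2.8,-3],[1.8,2,1.2,1.6,0,3]/' kin.py
time python3 - <<'E'
from h import *
import kin
b=stand([-.0046,.0601,.0541])
for lean in(25,33,40):
    for hd in(20,30,40):
        B=tool([0,0,0],np.radians(hd),np.radians(lean));B[:3,3]=b-B[:3,2]*.017
        print(lean,hd,[q.round(2).tolist() for q in kin.ik(B,n=40)])
E
```

```text
25 20 []
25 30 []
25 40 []
33 20 []
33 30 []
33 40 []
40 20 []
40 30 []
40 40 []
real	0m8.794s
user	0m8.430s
sys	0m0.081s
```

```bash
time python3 - <<'E'
from h import *
import kin
LO,HI=kin.LO.copy(),kin.HI.copy()
kin.LO=np.array([-3.2,-2.5,-2.6,-3.5,-3.14,-3.2]);kin.HI=np.array([3.2,2.5,2.5,3.5,3.14,3.2])
b=stand([-.0046,.0601,.0541])
for lean in(25,33,40):
    for hd in(20,30,40):
        B=tool([0,0,0],np.radians(hd),np.radians(lean));B[:3,3]=b-B[:3,2]*.017
        S=kin.ik(B,n=40);S=sorted(S,key=lambda q:(np.maximum(0,LO-q)+np.maximum(0,q-HI)).sum())
        print(lean,hd,[q.round(2).tolist() for q in S[:3]])
E
```

```text
25 20 [[-2.26, -2.02, -0.51, -2.53, -2.76, -1.49]]
25 30 [[-2.29, -2.0, -0.57, -2.68, -2.83, -1.42]]
25 40 [[-2.32, -1.99, -0.65, -2.89, -2.93, -1.44]]
33 20 [[-2.22, -2.05, -0.59, -2.45, -2.66, -1.43]]
33 30 [[-2.26, -2.02, -0.66, -2.61, -2.76, -1.38]]
33 40 [[-2.31, -2.0, -0.75, -2.86, -2.88, -1.41], [0.16, 2.11, -1.98, -1.95, -2.84, -3.08]]
40 20 [[-2.18, -2.08, -0.67, -2.4, -2.57, -1.4]]
40 30 [[-2.24, -2.05, -0.75, -2.57, -2.68, -1.34]]
40 40 [[0.7, 0.23, -0.64, -0.78, 0.0, -0.8], [0.81, 0.25, -0.78, -0.45, 0.17, -1.21], [-2.3, -2.02, -0.84, -2.84, -2.83, -1.39]]
real	0m8.903s
user	0m8.950s
sys	0m0.105s
```

```bash
sed -i 's/bounds=(LO+.01,HI-.01))/bounds=(LO+.01,HI-.01),x_scale=1.0,ftol=1e-13,xtol=1e-13,gtol=1e-13,max_nfev=200)/; s/s.cost<1e-9/s.cost<1e-7/' kin.py
time python3 - <<'E'
from h import *
import kin
b=stand([-.0046,.0601,.0541])
for hd in(15,25,35,45):
  for lean in(25,30,35,40):
    for so in (.017,.06):
        B=tool([0,0,0],np.radians(hd),np.radians(lean));B[:3,3]=b-B[:3,2]*so
        print(lean,hd,so,[q.round(2).tolist() for q in kin.ik(B,n=40)])
E
```

```text
25 15 0.017 []
25 15 0.06 []
30 15 0.017 []
30 15 0.06 []
35 15 0.017 []
35 15 0.06 []
40 15 0.017 []
40 15 0.06 []
25 25 0.017 []
25 25 0.06 []
30 25 0.017 []
30 25 0.06 []
35 25 0.017 []
35 25 0.06 []
40 25 0.017 []
40 25 0.06 []
25 35 0.017 []
25 35 0.06 []
30 35 0.017 []
30 35 0.06 []
35 35 0.017 []
35 35 0.06 []
40 35 0.017 []
40 35 0.06 []
25 45 0.017 [[0.8, 0.24, -0.77, 0.05, -0.13, -1.63]]
25 45 0.06 [[0.8, 0.15, -0.75, 0.03, -0.24, -1.61]]
30 45 0.017 []
30 45 0.06 [[0.8, 0.13, -0.88, 0.15, -0.03, -1.73]]
35 45 0.017 [[0.74, 0.24, -0.67, -0.49, -0.06, -1.04]]
35 45 0.06 []
40 45 0.017 [[0.55, 0.24, -0.55, -0.99, -0.18, -0.4]]
40 45 0.06 [[0.63, 0.13, -0.64, -0.77, -0.15, -0.68]]
real	0m33.620s
user	0m32.701s
sys	0m0.236s
```

```bash
cat >> h.py <<'E'
def tool2(p,hy,az,lean):
    """z leans toward azimuth az; closing axis as near as can be to horizontal perpendicular of heading hy (tool x towards -hy)"""
    z=np.array([np.sin(lean)*np.cos(az),np.sin(lean)*np.sin(az),-np.cos(lean)])
    y=np.array([-np.sin(hy),np.cos(hy),0]);y-=z*(y@z);y/=np.linalg.norm(y)
    return T_(np.c_[np.cross(y,z),y,z],p)
E
cat > srch.py <<'E'
from h import *
import kin,sys
def go(b,H,A,L,sos=(.017,.045)):
  seeds=[np.array([a,.2,-.7,j4,-.25,-1.5-j4]) for a in(.5,.8) for j4 in(0,-.6,-1.2)]
  for hy in H:
   for az in A:
    for lean in L:
     res=[]
     for so in sos:
        B=tool2([0,0,0],np.radians(hy),np.radians(az),np.radians(lean));B[:3,3]=b-B[:3,2]*so
        S=[q for s in seeds for q in kin.ik(B,q0=s)]
        res.append(min(S,key=lambda q:q[4]) if S else None)
     if all(r is not None for r in res):
        # rail gap: body corners box in tool frame vs rail line
        B[:3,3]=b-B[:3,2]*.017
        g=9
        for yy in np.linspace(-.095,.095,39):
            p=stand([0,yy,.2]);t=B[:3,:3].T@(p-B[:3,3])
            d=np.array([abs(t[0])-.039,abs(t[1])-.0965]);g=min(g,np.linalg.norm(np.maximum(d,0)) if t[2]<-.04 else 9)
        print(hy,az,lean,"gap",round(g-.004,3),"tilt y",np.degrees(np.arcsin(B[2,1])).round(1),[r.round(2).tolist() for r in res])
E
time python3 - <<'E'
from srch import *
go(stand([-.0046,.0601,.0541]),(40,),(35,40,45,50,55),(28,32,36,40))
E
```

```text
40 45 36 gap 0.03 tilt y 2.4 [[0.71, 0.24, -0.64, -0.6, -0.08, -0.98], [0.76, 0.17, -0.73, -0.4, -0.04, -1.21]]
40 45 40 gap 0.039 tilt y 2.5 [[0.55, 0.24, -0.55, -0.99, -0.18, -0.47], [0.6, 0.17, -0.61, -0.86, -0.16, -0.64]]
40 50 28 gap 0.011 tilt y 4.1 [[0.74, 0.25, -0.64, -0.31, -0.21, -1.3], [0.74, 0.18, -0.66, -0.26, -0.25, -1.36]]
40 50 32 gap 0.02 tilt y 4.5 [[0.69, 0.24, -0.6, -0.51, -0.2, -1.06], [0.7, 0.18, -0.64, -0.43, -0.22, -1.15]]
40 50 36 gap 0.029 tilt y 4.8 [[0.6, 0.24, -0.55, -0.77, -0.23, -0.73], [0.62, 0.18, -0.59, -0.68, -0.24, -0.84]]
40 50 40 gap 0.037 tilt y 4.9 [[0.47, 0.25, -0.51, -1.04, -0.3, -0.36], [0.49, 0.18, -0.55, -0.95, -0.3, -0.47]]
40 55 28 gap 0.009 tilt y 6.2 [[0.68, 0.26, -0.56, -0.44, -0.31, -1.13], [0.68, 0.2, -0.58, -0.4, -0.35, -1.18]]
40 55 32 gap 0.018 tilt y 6.7 [[0.61, 0.25, -0.53, -0.63, -0.31, -0.89], [0.62, 0.19, -0.56, -0.57, -0.34, -0.96]]
40 55 36 gap 0.026 tilt y 7.2 [[0.52, 0.25, -0.5, -0.84, -0.34, -0.61], [0.53, 0.19, -0.53, -0.77, -0.36, -0.69]]
40 55 40 gap 0.035 tilt y 7.4 [[0.41, 0.26, -0.48, -1.05, -0.39, -0.32], [0.42, 0.2, -0.51, -0.99, -0.41, -0.4]]
real	0m4.276s
user	0m4.113s
sys	0m0.255s
```

```bash
cat >> kin.py <<'E'
def path(A,B,n,q):
    from scipy.linalg import logm,expm
    X=expm(np.real(logm(np.linalg.inv(A)@B))/n);C=A.copy();dm=0
    for i in range(n):
        C=C@X;s=ik(C,q0=q)
        if not s: print("   FAIL at row",i+1,C[:3,3].round(3));return q
        dm=max(dm,(np.abs(s[0]-q)/.1/np.array([2.39,2.39,3.01,3.14,3.14,3.14])).max());q=s[0]
        if i%4==3 or i==n-1: print("   ",i+1,C[:3,3].round(3),q.round(2))
    print("   max speed frac",dm.round(2));return q
E
python3 - <<'E'
from h import *
import kin
from plant import arm
o=arm.get_obs();A=tcp(o);q=np.array(o["joint_pos"])
b=stand([-.0046,.0601,.0541]);d=np.radians
B=tool2([0,0,0],d(40),d(50),d(32));z=B[:3,2].copy();B[:3,3]=b-z*.12
C=B.copy();C[:3,3]=b-z*.020
rows(A,B,20);q=kin.path(A,B,20,q);rows(B,C,8);kin.path(B,C,8,q)
c=load("w3");P=cloud(c);g=cv2.cvtColor(c["frame"],6)
print(g[165,40:175:6])
m=(P[...,2]>.038)&(P[...,2]<.054)&(P[...,0]>.42)&(P[...,0]<.585)&(P[...,1]>-.25)&(P[...,1]<-.02)
p=P[m]
for yaw in(-.03,-.045,-.06,-.073,-.085,-.1):
    L=R.from_euler("z",-yaw).apply(np.c_[p[:,:2]-[.52,-.132],p[:,2]*0]);print(yaw,np.percentile(L[:,0],[1,30]).round(4),np.percentile(L[:,1],[.5,5,10,15,85,90,95,99.5]).round(4))
E
```

```text
20 x: -0.0040 0.0164 0.0097 -0.0146 -0.0248 -0.0380
    4 [ 0.497 -0.074  0.259] [ 0.21  0.01 -0.38 -0.04 -1.08 -1.67]
    8 [ 0.507 -0.004  0.228] [ 0.33 -0.01 -0.47 -0.09 -0.89 -1.6 ]
    12 [0.509 0.069 0.2  ] [ 0.45 -0.02 -0.56 -0.14 -0.71 -1.53]
    16 [0.503 0.143 0.177] [ 0.58 -0.01 -0.64 -0.19 -0.51 -1.44]
    20 [0.488 0.217 0.156] [ 0.71  0.01 -0.7  -0.27 -0.32 -1.33]
   max speed frac 0.15
8 x: -0.0000 -0.0000 0.0125 -0.0000 0.0000 0.0000
    4 [0.505 0.237 0.113] [ 0.71  0.12 -0.67 -0.37 -0.24 -1.22]
    8 [0.522 0.258 0.071] [ 0.69  0.24 -0.61 -0.51 -0.2  -1.07]
   max speed frac 0.13
[159 158 160 103 103 101 104 105 103 106 105  40 108 107 111 111 112 112
 108 113 158 160 160]
-0.03 [-0.0564 -0.0299] [-0.0807 -0.078  -0.0762 -0.074   0.0725  0.0749  0.0765  0.0793]
-0.045 [-0.0555 -0.0297] [-0.0802 -0.0779 -0.0764 -0.0744  0.073   0.075   0.0764  0.0787]
-0.06 [-0.0547 -0.0298] [-0.0798 -0.078  -0.0764 -0.0744  0.0733  0.0749  0.0764  0.0783]
-0.073 [-0.054  -0.0299] [-0.0796 -0.078  -0.0763 -0.0743  0.0736  0.0748  0.0763  0.078 ]
-0.085 [-0.0545 -0.0296] [-0.0798 -0.0779 -0.0765 -0.074   0.0737  0.0748  0.0762  0.0781]
-0.1 [-0.0553 -0.0298] [-0.0799 -0.0783 -0.0765 -0.0737  0.0733  0.0749  0.0763  0.0785]
```

>>> carry_out(targets="-0.004 0.0164 0.0097 -0.0146 -0.0248 -0.038 0.03;-0.004 0.0164 0.0097 -0.0146 -0.0248 -0.038 0.03;-0.004 0.0164 0.0097 -0.0146 -0.0248 -0.038 0.03;-0.004 0.0164 0.0097 -0.0146 -0.0248 -0.038 0.03;-0.004 0.0164 0.0097 -0.0146 -0.0248 -0.038 0.03;-0.004 0.0164 0.0097 -0.0146 -0.0248 -0.038 0.03;-0.004 0.0164 0.0097 -0.0146 -0.0248 -0.038 0.03;-0.004 0.0164 0.0097 -0.0146 -0.0248 -0.038 0.03;-0.004 0.0164 0.0097 -0.0146 -0.0248 -0.038 0.03;-0.004 0.0164 0.0097 -0.0146 -0.0248 -0.038 0.03;-0.004 0.0164 0.0097 -0.0146 -0.0248 -0.038 0.03;-0.004 0.0164 0.0097 -0.0146 -0.0248 -0.038 0.03;-0.004 0.0164 0.0097 -0.0146 -0.0248 -0.038 0.03;-0.004 0.0164 0.0097 -0.0146 -0.0248 -0.038 0.03;-0.004 0.0164 0.0097 -0.0146 -0.0248 -0.038 0.03;-0.004 0.0164 0.0097 -0.0146 -0.0248 -0.038 0.03;-0.004 0.0164 0.0097 -0.0146 -0.0248 -0.038 0.03;-0.004 0.0164 0.0097 -0.0146 -0.0248 -0.038 0.03;-0.004 0.0164 0.0097 -0.0146 -0.0248 -0.038 0.03;-0.004 0.0164 0.0097 -0.0146 -0.0248 -0.038 0.03")

```text
time_s: 8.6
position: [0.4873, 0.2172, 0.1567]
tcp_rot: [0.242, -0.342, 0.898, 0.135]
contact_force: [0.1, -0.1, -0.7]
opening: 0.343
grip_force: 0.0
```

>>> carry_out(targets="0 0 0.01 0 0 0 0.03;0 0 0.01 0 0 0 0.03;0 0 0.01 0 0 0 0.03;0 0 0.01 0 0 0 0.03;0 0 0 0 0 0 0.03;0 0 0 0 0 0 0.03")

```text
time_s: 9.2
position: [0.5019, 0.2317, 0.1219]
tcp_rot: [0.24, -0.341, 0.899, 0.134]
contact_force: [0.2, 0.7, 0.7]
opening: 0.347
grip_force: 0.0
```

```bash
cat > gr.py <<'E'
from h import *
from plant import arm
def look(name,b,hy,az,lean,so,n):
    A,c=wrist(name);d=np.radians
    B=tool2([0,0,0],d(hy),d(az),d(lean));B[:3,3]=b-B[:3,2]*so
    print(arm.get_obs()["joint_pos"].round(2));rows(A,B,n)
    P=cloud(c);g=c["frame"].min(2);x=(P-A[:3,3])@A[:3,:3];bt=A[:3,:3].T@(b-A[:3,3]);print("b in tool",bt.round(4))
    m=(g>120)&(abs(x[...,1]-bt[1])<.02)&(abs(x[...,2]-bt[2])<.025)&(abs(x[...,0]-bt[0])<.04)
    q=x[m];print(len(q),q.mean(0).round(4),cv2.minAreaRect(q[:,:2].astype(np.float32)))
E
python3 -c "
from gr import *
look('w4',stand([-.0046,.0601,.0541]),40,50,32,.020,6)"
```

```text
[ 0.71  0.1  -0.68 -0.34 -0.26 -1.25]
6 x: -0.0001 0.0003 0.0101 -0.0003 -0.0003 0.0000
b in tool [-0.0007  0.0016  0.0804]
894 [0.0003 0.0011 0.0749] ((-0.000512218102812767, 0.0006900317966938019), (0.011050614528357983, 0.04742057994008064), 89.23490142822266)
```

>>> carry_out(targets="0 0 0.012 0 0 0 0.03;0 0 0.012 0 0 0 0.03;0 0 0.012 0 0 0 0.03;0 0 0.012 0 0 0 0.03;0 0 0.009 0 0 0 0.03;0 0 0.003 0 0 0 0.03;0 0 0 0 0 0 0.03")

```text
time_s: 9.95
position: [0.5221, 0.2559, 0.0719]
tcp_rot: [0.241, -0.341, 0.899, 0.134]
contact_force: [-2.5, -2.2, 5.2]
opening: 0.339
grip_force: 3.0
```

```bash
python3 -c "
from gr import *
o=arm.get_obs();A=tcp(o);print(o['contact_force'].round(1),(A[:3,:3].T@(stand([-.0046,.0601,.0541])-A[:3,3])).round(4))"
```

```text
[-2.5 -2.2  5.2] [-0.0003  0.0014  0.0213]
```

```bash
cat > srch2.py <<'E'
from h import *
import kin
d=np.radians
n=R.from_euler("z",SY).apply([-np.sin(d(25)),0,np.cos(d(25))])
def gap(B):
    g=9
    for yy in np.linspace(-.095,.095,39):
        t=B[:3,:3].T@(stand([0,yy,.2])-B[:3,3]);w=np.maximum(np.array([abs(t[0])-.039,abs(t[1])-.0965]),0)
        if t[2]<-.04:g=min(g,np.linalg.norm(w))
    return g-.004
def go(b,H,AZ,LE,top=12):
    seeds=[np.array([a,.2,-.65,j4,-.2,-1.5-j4]) for a,j4 in((.75,0),(.7,-.6),(.5,-1.1),(.2,-2),(.1,-2.7))];out=[]
    for hy in H:
      for az in AZ:
        for le in LE:
          B=tool2([0,0,0],d(hy),d(az),d(le));B[:3,3]=b-B[:3,2]*.017
          cost=9.5*abs(B[:3,0]@n)+29*abs(B[:3,1]@n);g=gap(B)
          if g>.008: out.append((cost,hy,az,le,g,B))
    out.sort(key=lambda t:t[0]);k=0
    for cost,hy,az,le,g,B in out:
        S=[q for s in seeds for q in kin.ik(B,q0=s)]
        if S:
            q=min(S,key=lambda q:q[4])
            if q[4]>-.05: continue
            print(round(cost,2),hy,az,le,"gap",round(g,3),"xn,yn deg",np.degrees([B[:3,0]@n,B[:3,1]@n]).round(1),q.round(2).tolist());k+=1
            if k>=top:break
E
timeout 300 python3 -c "
from srch2 import *
go(stand([-.0046,.0601,.0541]),(34,40,46),range(28,58,4),range(24,48,4))"
```

```text
3.21 34 44 24 gap 0.012 xn,yn deg [1.3 5.9] [0.8, 0.24, -0.78, 0.11, -0.13, -1.87]
3.33 46 36 44 gap 0.042 xn,yn deg [-19.    0.4] [0.47, 0.23, -0.55, -1.35, -0.12, 0.02]
4.04 40 36 44 gap 0.049 xn,yn deg [-18.9   1.8] [0.47, 0.23, -0.55, -1.35, -0.12, -0.06]
4.07 34 48 24 gap 0.011 xn,yn deg [1.6 7.5] [0.78, 0.25, -0.68, -0.11, -0.23, -1.63]
4.63 40 48 28 gap 0.012 xn,yn deg [-3.1  8.1] [0.77, 0.24, -0.69, -0.22, -0.16, -1.41]
4.64 34 48 28 gap 0.02 xn,yn deg [-2.4  8.4] [0.77, 0.24, -0.69, -0.22, -0.16, -1.51]
4.69 46 40 44 gap 0.042 xn,yn deg [-19.2   3. ] [0.41, 0.24, -0.54, -1.35, -0.2, 0.06]
4.72 34 36 44 gap 0.056 xn,yn deg [-18.7   3.2] [0.47, 0.23, -0.55, -1.35, -0.12, -0.13]
4.92 34 52 24 gap 0.01 xn,yn deg [2.  9.1] [0.74, 0.26, -0.61, -0.23, -0.29, -1.49]
5.3 46 48 32 gap 0.013 xn,yn deg [-7.8  7.9] [0.72, 0.24, -0.65, -0.43, -0.14, -1.07]
5.37 40 40 44 gap 0.048 xn,yn deg [-18.9   4.4] [0.41, 0.24, -0.54, -1.35, -0.2, -0.02]
5.44 46 44 40 gap 0.032 xn,yn deg [-15.6   5.6] [0.57, 0.23, -0.56, -0.97, -0.16, -0.42]
```

```bash
python3 - <<'E'
from h import *
import kin
from plant import arm
o=arm.get_obs();A=tcp(o);d=np.radians;b=stand([-.0046,.0601,.0541])-0*A[:3,1]
A1=A@T_(np.eye(3),[0,0,-.02])
B=tool2([0,0,0],d(34),d(44),d(24));B[:3,3]=b-B[:3,2]*.036
rows(A1,B,8);q=kin.ik(A1,q0=o["joint_pos"])[0];print(q);kin.path(A1,B,8,q)
E
```

```text
8 x: -0.0007 0.0005 0.0007 0.0086 0.0162 0.0130
[ 0.6965205   0.18800736 -0.63642159 -0.44243048 -0.21550206 -1.13539892]
    4 [0.517 0.252 0.088] [ 0.78  0.19 -0.73 -0.13 -0.16 -1.56]
    8 [0.518 0.256 0.087] [ 0.81  0.2  -0.77  0.08 -0.18 -1.85]
   max speed frac 0.35
```

>>> carry_out(targets="0 0 -0.01 0 0 0 0.03;0 0 -0.01 0 0 0 0.022;-0.0007 0.0005 0.0007 0.0086 0.0162 0.013 0.022;-0.0007 0.0005 0.0007 0.0086 0.0162 0.013 0.022;-0.0007 0.0005 0.0007 0.0086 0.0162 0.013 0.022;-0.0007 0.0005 0.0007 0.0086 0.0162 0.013 0.022;-0.0007 0.0005 0.0007 0.0086 0.0162 0.013 0.022;-0.0007 0.0005 0.0007 0.0086 0.0162 0.013 0.022;-0.0007 0.0005 0.0007 0.0086 0.0162 0.013 0.022;-0.0007 0.0005 0.0007 0.0086 0.0162 0.013 0.022;0 0 0 0 0 0 0.022;0 0 0 0 0 0 0.022")

```text
time_s: 11.15
position: [0.5184, 0.2561, 0.0867]
tcp_rot: [0.186, -0.293, 0.933, 0.093]
contact_force: [-0.1, 0.2, -0.5]
opening: 0.254
grip_force: 0.0
```

```bash
python3 -c "
from gr import *
look('w5',stand([-.0046,.0601,.0541]),34,44,24,.019,6)
c=load('w5');print(np.nanmin(c['z_map'][c['z_map']>0]))"
```

```text
[ 0.81  0.2  -0.77  0.09 -0.18 -1.85]
6 x: 0.0001 -0.0000 0.0027 0.0000 0.0001 0.0002
b in tool [ 0.0005 -0.0002  0.0355]
1103 [0.0021 0.0004 0.0301] ((0.0011643227189779282, -0.0012218998745083809), (0.011674418114125729, 0.04763147234916687), 83.18042755126953)
0.06499353
```

>>> carry_out(targets="0 0 0.005 0 0 0 0.022;0 0 0.005 0 0 0 0.022;0 0 0.003 0 0 0 0.022;0 0 0.003 0 0 0 0.022;0 0 0 0 0 0 0.022")

```text
time_s: 11.7
position: [0.5232, 0.2606, 0.0714]
tcp_rot: [0.186, -0.293, 0.933, 0.093]
contact_force: [-0.1, -0.2, 0.8]
opening: 0.253
grip_force: 0.4
```

>>> carry_out(targets="0 0 0.002 0 0 0 0.022;0 0 0 0 0 0 0.022")

```text
time_s: 11.9
position: [0.5234, 0.2608, 0.0709]
tcp_rot: [0.186, -0.293, 0.933, 0.093]
contact_force: [-10.9, -5.9, 18.4]
opening: 0.251
grip_force: 11.2
```

>>> carry_out(targets="0 0 -0.0013 0 0 0 0.022;0 0 0 0 0 0 0.01;0 0 0 0 0 0 0.006;0 0 0 0 0 0 0.004;0 0 0 0 0 0 0.004;0 0 0 0 0 0 0.004", newtons=20)

```text
time_s: 12.5
position: [0.5234, 0.261, 0.0712]
tcp_rot: [0.186, -0.293, 0.933, 0.093]
contact_force: [-0.6, 0.8, 1.3]
opening: 0.128
grip_force: 19.9
```

>>> carry_out(targets="0 0 -0.004 0 0 0 0.004;0 0 -0.006 0 0 0 0.004;0 0 -0.01 0 0 0 0.004;0 0 -0.01 0 0 0 0.004;0 0 0 0 0 0 0.004")

```text
time_s: 13.0
position: [0.5148, 0.2527, 0.1007]
tcp_rot: [0.187, -0.293, 0.933, 0.094]
contact_force: [-0.4, -0.4, -0.7]
opening: 0.132
grip_force: 19.9
```

```bash
python3 - <<'E'
from h import *
import kin
from plant import arm
A,c=wrist("w6")
cv2.imwrite("pics/w6c.png",c["frame"][100:340,150:400])
o=arm.get_obs();q=o["joint_pos"];d=np.radians
print(o["opening"]*.0876,o["grip_force"])
B=A@T_(np.eye(3),[0,0,-.07]);rows(A,B,5);q=kin.path(A,B,5,q)
C=tool([.518,-.1327,.16],-.073,0);rows(B,C,20);q=kin.path(B,C,20,q)
E
```

```text
0.011458398860735613 19.88110543298717
5 x: 0.0000 -0.0000 -0.0140 -0.0000 -0.0000 0.0000
    4 [0.498 0.237 0.152] [ 0.81  0.05 -0.73  0.05 -0.37 -1.81]
    5 [0.494 0.233 0.165] [ 0.81  0.03 -0.72  0.05 -0.4  -1.81]
   max speed frac 0.13
20 x: 0.0039 -0.0182 -0.0017 0.0103 0.0189 0.0336
    4 [0.519 0.163 0.16 ] [ 0.65  0.06 -0.63 -0.03 -0.54 -1.73]
    8 [0.534 0.089 0.156] [ 0.51  0.1  -0.56 -0.05 -0.65 -1.71]
    12 [0.538 0.015 0.155] [ 0.37  0.14 -0.51 -0.05 -0.76 -1.71]
    16 [ 0.533 -0.06   0.156] [ 0.24  0.17 -0.46 -0.03 -0.86 -1.73]
    20 [ 0.518 -0.133  0.16 ] [ 0.12  0.2  -0.42 -0.   -0.95 -1.76]
   max speed frac 0.17
```

View pics/w6c.png

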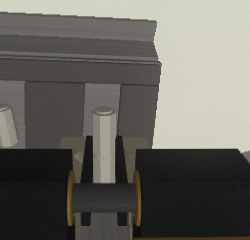

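The crop shows the long bar gripped between the fingers and clear of its pocket, at (103,150) in the crop.

>>> carry_out(targets="0 0 -0.014 0 0 0 0.004;0 0 -0.014 0 0 0 0.004;0 0 -0.014 0 0 0 0.004;0 0 -0.014 0 0 0 0.004;0 0 -0.014 0 0 0 0.004")

```text
time_s: 13.55
position: [0.4938, 0.2324, 0.1629]
tcp_rot: [0.186, -0.293, 0.933, 0.093]
contact_force: [0.1, -0.0, -0.4]
opening: 0.131
grip_force: 19.9
```

>>> carry_out(targets="0.0039 -0.0182 -0.0017 0.0103 0.0189 0.0336 0.004;0.0039 -0.0182 -0.0017 0.0103 0.0189 0.0336 0.004;0.0039 -0.0182 -0.0017 0.0103 0.0189 0.0336 0.004;0.0039 -0.0182 -0.0017 0.0103 0.0189 0.0336 0.004;0.0039 -0.0182 -0.0017 0.0103 0.0189 0.0336 0.004;0.0039 -0.0182 -0.0017 0.0103 0.0189 0.0336 0.004;0.0039 -0.0182 -0.0017 0.0103 0.0189 0.0336 0.004;0.0039 -0.0182 -0.0017 0.0103 0.0189 0.0336 0.004;0.0039 -0.0182 -0.0017 0.0103 0.0189 0.0336 0.004;0.0039 -0.0182 -0.0017 0.0103 0.0189 0.0336 0.004;0.0039 -0.0182 -0.0017 0.0103 0.0189 0.0336 0.004;0.0039 -0.0182 -0.0017 0.0103 0.0189 0.0336 0.004;0.0039 -0.0182 -0.0017 0.0103 0.0189 0.0336 0.004;0.0039 -0.0182 -0.0017 0.0103 0.0189 0.0336 0.004;0.0039 -0.0182 -0.0017 0.0103 0.0189 0.0336 0.004;0.0039 -0.0182 -0.0017 0.0103 0.0189 0.0336 0.004;0.0039 -0.0182 -0.0017 0.0103 0.0189 0.0336 0.004;0.0039 -0.0182 -0.0017 0.0103 0.0189 0.0336 0.004;0.0039 -0.0182 -0.0017 0.0103 0.0189 0.0336 0.004;0.0039 -0.0182 -0.0017 0.0103 0.0189 0.0336 0.004")

```text
time_s: 15.55
position: [0.5178, -0.1337, 0.1583]
tcp_rot: [-0.002, 0.038, 0.999, -0.001]
contact_force: [0.2, -1.0, -0.8]
opening: 0.13
grip_force: 19.9
```

```bash
python3 - <<'E'
from h import *
from plant import arm
A,c=wrist("w7");o=arm.get_obs();print(A.round(3),o["opening"]*.0876)
B=tool([.516,-.1326,.045],-.073,0);rows(A,B,8)
E
```

```text
[[-0.997  0.075 -0.004  0.518]
 [ 0.075  0.997 -0.003 -0.134]
 [ 0.004 -0.003 -1.     0.158]
 [ 0.     0.     0.     1.   ]] 0.011383351530518343
8 x: 0.0002 0.0001 0.0142 -0.0004 -0.0005 -0.0003
```

>>> carry_out(targets="0 0 0.015 0 0 0 0.004;0 0 0.02 0 0 0 0.004;0 0 0.02 0 0 0 0.004;0 0 0.02 0 0 0 0.004;0 0 0.02 0 0 0 0.004;0 0 0.015 0 0 0 0.004;0 0 0.012 0 0 0 0.004;0 0 0.003 0 0 0 0.004;0 0 0 0 0 0 0.004")

```text
time_s: 16.5
position: [0.5177, -0.1331, 0.0332]
tcp_rot: [-0.002, 0.037, 0.999, -0.001]
contact_force: [0.6, -0.5, 0.2]
opening: 0.13
grip_force: 19.9
```

>>> carry_out(targets="0 0 0.002 0 0 0 0.004;0 0 0.002 0 0 0 0.004;0 0 0 0 0 0 0.004")

```text
time_s: 16.8
position: [0.518, -0.133, 0.0298]
tcp_rot: [-0.001, 0.037, 0.999, -0.001]
contact_force: [-0.5, 1.6, 0.5]
opening: 0.135
grip_force: 19.9
```

>>> carry_out(targets="0 0 0.001 0 0 0 0.004;0 0 0.001 0 0 0 0.004;0 0 0 0 0 0 0.004")

```text
time_s: 17.1
position: [0.5181, -0.1331, 0.0279]
tcp_rot: [-0.001, 0.037, 0.999, -0.001]
contact_force: [-1.2, -0.1, 2.8]
opening: 0.133
grip_force: 19.9
```

>>> carry_out(targets="0 0 0 0 0 0 0.03;0 0 0 0 0 0 0.03;0 0 0 0 0 0 0.03;0 0 -0.01 0 0 0 0.03;0 0 -0.03 0 0 0 0.03;0 0 -0.03 0 0 0 0.03;0 0 -0.03 0 0 0 0.03;0 0 -0.03 0 0 0 0.03;0 0 -0.02 0 0 0 0.03;0 0 -0.02 0 0 0 0.03;0 0 0 0 0 0 0.03")

```text
time_s: 18.2
position: [0.5197, -0.1329, 0.2013]
tcp_rot: [0.002, 0.036, 0.999, -0.001]
contact_force: [0.4, 0.6, -0.1]
opening: 0.343
grip_force: 0.0
```

```bash
python3 - <<'E'
from h import *
from plant import arm
A,c=wrist("w8");print(A[:3,3],arm.get_obs()["time_s"])
P=cloud(c);g=c["frame"].min(2)
m=(P[...,2]>.009)&(P[...,2]<.022)&(abs(P[...,0]-.518)<.045)&(abs(P[...,1]+.133)<.05)
q=P[m];print("bar",m.sum(),np.median(q,0),cv2.minAreaRect(q[:,:2].astype(np.float32)))
m=(P[...,2]>.038)&(P[...,2]<.054)&(P[...,0]>.42)&(P[...,0]<.585)&(P[...,1]>-.25)&(P[...,1]<-.02)
p=P[m]
for yaw in(-.045,-.06,-.073,-.085):
    L=R.from_euler("z",-yaw).apply(np.c_[p[:,:2]-[.518,-.1327],p[:,2]*0]);print(yaw,np.percentile(L[:,0],[1,30]).round(4),np.percentile(L[:,1],[.5,5,10,15,85,90,95,99.5]).round(4))
def sep(c):
    g=cv2.cvtColor(c["frame"],6);m=((g<130)&(g>20)).astype(np.uint8)[120:205,40:175]
    k=max(cv2.findContours(m,0,1)[0],key=cv2.contourArea).reshape(-1,2)+[40,120]
    w=onplane(c,k,.004);print("sep",cv2.minAreaRect(w[:,:2].astype(np.float32)))
sep(load("w3"))
E
```

```text
[ 0.51973086 -0.13285109  0.20126483] 18.25
bar 553 [ 0.5173945  -0.13494252  0.01445401] ((0.534578263759613, -0.14595189690589905), (0.031947504729032516, 0.08684159070253372), 57.11835861206055)
-0.045 [-0.0536 -0.0245] [-0.0794 -0.0771 -0.0757 -0.0743  0.0745  0.0762  0.0775  0.0798]
-0.06 [-0.0528 -0.0245] [-0.079  -0.077  -0.0756 -0.0747  0.075   0.0761  0.0775  0.0793]
-0.073 [-0.0522 -0.0244] [-0.0788 -0.077  -0.0755 -0.0749  0.0753  0.076   0.0774  0.0791]
-0.085 [-0.0526 -0.0246] [-0.0787 -0.077  -0.0756 -0.0747  0.0752  0.076   0.0774  0.0792]
sep ((0.48149746656417847, -0.3433505892753601), (0.09143955260515213, 0.14385484158992767), 0.03194620460271835)
```

```bash
python3 - <<'E'
from h import *
import kin
from plant import arm
o=arm.get_obs();A=tcp(o);q=o["joint_pos"]
B=tool([.482,-.3435,.14],0,0);rows(A,B,10);q=kin.path(A,B,10,q)
C=tool([.482,-.3435,.024],0,0);rows(B,C,8);q=kin.path(B,C,8,q)
E
```

```text
10 x: 0.0028 -0.0212 0.0060 -0.0002 0.0001 -0.0073
    4 [ 0.502 -0.217  0.176] [-0.05  0.21 -0.37  0.   -0.99 -1.57]
    8 [ 0.488 -0.301  0.152] [-0.21  0.27 -0.34  0.   -0.96 -1.37]
    10 [ 0.482 -0.344  0.14 ] [-0.29  0.31 -0.32 -0.   -0.94 -1.28]
   max speed frac 0.17
8 x: 0.0000 0.0000 0.0145 0.0000 0.0000 0.0000
    4 [ 0.482 -0.344  0.082] [-0.29  0.38 -0.38 -0.   -0.82 -1.28]
    8 [ 0.482 -0.344  0.024] [-0.29  0.45 -0.42 -0.   -0.69 -1.28]
   max speed frac 0.1
```

>>> carry_out(targets="0.0028 -0.0212 0.006 0 0 -0.0073 0.03;0.0028 -0.0212 0.006 0 0 -0.0073 0.03;0.0028 -0.0212 0.006 0 0 -0.0073 0.03;0.0028 -0.0212 0.006 0 0 -0.0073 0.03;0.0028 -0.0212 0.006 0 0 -0.0073 0.03;0.0028 -0.0212 0.006 0 0 -0.0073 0.03;0.0028 -0.0212 0.006 0 0 -0.0073 0.03;0.0028 -0.0212 0.006 0 0 -0.0073 0.03;0.0028 -0.0212 0.006 0 0 -0.0073 0.03;0.0028 -0.0212 0.006 0 0 -0.0073 0.03;0 0 0 0 0 0 0.03;0 0 0 0 0 0 0.03")

```text
time_s: 19.45
position: [0.4808, -0.3436, 0.1372]
tcp_rot: [-0.002, 0.001, 1.0, -0.001]
contact_force: [0.7, -0.0, 0.4]
opening: 0.345
grip_force: 0.0
```

```bash
python3 - <<'E'
from h import *
A,c=wrist("w9");print(A.round(4))
P=cloud(c)
m=(P[...,2]>.013)&(P[...,2]<.03)&(abs(P[...,0]-.482)<.03)&(abs(P[...,1]+.3435)<.025)
q=P[m];print("tab",m.sum(),q.mean(0),cv2.minAreaRect(q[:,:2].astype(np.float32)))
g=cv2.cvtColor(c["frame"],6)
on=(abs(P[...,0]-.482)<.07)&(abs(P[...,1]+.3435)<.10)&(P[...,2]<.03)&(g<130)
ks=cv2.findContours(on.astype(np.uint8),0,1)[0];k=max(ks,key=cv2.contourArea).reshape(-1,2)
w=onplane(c,k,.004);print("sep",cv2.minAreaRect(w[:,:2].astype(np.float32)),w.min(0),w.max(0))
cv2.imwrite("pics/w9b.png",np.where(on[...,None],c["frame"],c["frame"]//3))
B=tool([.482,-.3435,.03],0,0);rows(A,B,8)
E
```

```text
[[-1.      0.0019 -0.0042  0.4808]
 [ 0.0019  1.     -0.0014 -0.3436]
 [ 0.0042 -0.0014 -1.      0.1372]
 [ 0.      0.      0.      1.    ]]
tab 482 [ 0.48142571 -0.34411939  0.01880594] ((0.4826013743877411, -0.34424006938934326), (0.03251626342535019, 0.009933588095009327), 0.19597718119621277)
sep ((0.4849444031715393, -0.3439258337020874), (0.14100897312164307, 0.09921830147504807), 89.95728302001953) [ 0.43529574 -0.41444532  0.004     ] [ 0.53455281 -0.27342249  0.004     ]
8 x: -0.0002 0.0000 0.0134 -0.0002 -0.0005 -0.0002
```

View pics/w9b.png

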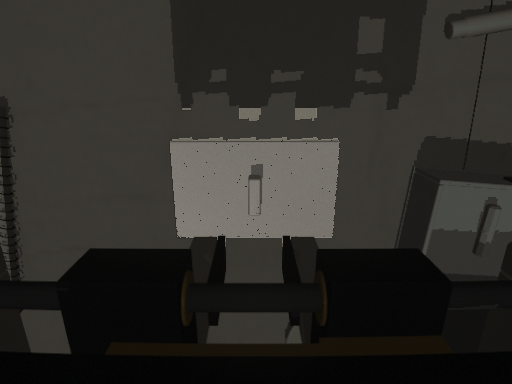

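The masked view shows the separator, with corners about (172,140), (337,140), (334,238) and (178,238), and its tab at (255,196). It is square to the tool, so I'll descend.

>>> carry_out(targets="-0.001 -0.0003 0.02 0 -0.004 0 0.03;-0.0008 -0.0003 0.02 0 0 0 0.03;0 0 0.02 0 0 0 0.03;0 0 0.02 0 0 0 0.03;0 0 0.015 0 0 0 0.03;0 0 0.012 0 0 0 0.03;0 0 0.003 0 0 0 0.03;0 0 0.002 0 0 0 0.03;0 0 0 0 0 0 0.03")

```text
time_s: 20.4
position: [0.4838, -0.3443, 0.0265]
tcp_rot: [0.001, 0.0, 1.0, -0.001]
contact_force: [-0.3, -0.1, -0.1]
opening: 0.342
grip_force: 0.0
```

>>> carry_out(targets="0 0 0.0015 0 0 0 0.03;0 0 0 0 0 0 0.012;0 0 0 0 0 0 0.006;0 0 0 0 0 0 0.002;0 0 0 0 0 0 0.002;0 0 0 0 0 0 0.002;0 0 0 0 0 0 0.002", newtons=30)

```text
time_s: 21.1
position: [0.4835, -0.3444, 0.0247]
tcp_rot: [0.001, 0.0, 1.0, -0.001]
contact_force: [-0.8, -0.5, 3.7]
opening: 0.113
grip_force: 30.0
```

```bash
python3 - <<'E'
from h import *
import kin
from plant import arm
o=arm.get_obs();A=tcp(o);q=o["joint_pos"];print(A.round(4),o["opening"]*.0876,o["grip_force"],o["contact_force"])
# sheet centre in tool frame: tab centre x .4826
off=A[:3,:3].T@(np.array([.4826,A[1,3],A[2,3]])-A[:3,3]);print("tab centre tool x",off)
B=A@T_(np.eye(3),[0,0,-.12]);q=kin.path(A,B,4,q)
h=-.073-(-np.arctan2(A[0,1],A[1,1]))*0
C=tool([0,0,0],-.073,0);C[:3,3]=np.array([.518,-.1327,.14])-C[:3,:3]@[off[0],0,0]
rows(B,C,10);q=kin.path(B,C,10,q)
E
```

```text
[[-1.000e+00  4.000e-04  1.600e-03  4.835e-01]
 [ 4.000e-04  1.000e+00 -2.200e-03 -3.444e-01]
 [-1.600e-03 -2.200e-03 -1.000e+00  2.470e-02]
 [ 0.000e+00  0.000e+00  0.000e+00  1.000e+00]] 0.009921573815994096 30.00235229730606 [-0.7788657  -0.46290698  3.65259762]
tab centre tool x [ 8.60379589e-04 -3.52430570e-07 -1.40034315e-06]
    4 [ 0.483 -0.344  0.145] [-0.29  0.31 -0.31  0.   -0.95 -1.28]
   max speed frac 0.21
10 x: -0.0029 0.0212 0.0004 -0.0002 0.0002 0.0073
    4 [ 0.496 -0.259  0.143] [-0.13  0.26 -0.39  0.   -0.93 -1.47]
    8 [ 0.511 -0.175  0.141] [ 0.03  0.23 -0.43  0.   -0.91 -1.66]
    10 [ 0.519 -0.133  0.14 ] [ 0.12  0.23 -0.44 -0.   -0.91 -1.76]
   max speed frac 0.17
```

>>> carry_out(targets="0 0 -0.01 0 0 0 0.002;0 0 -0.02 0 0 0 0.002;0 0 -0.03 0 0 0 0.002;0 0 -0.03 0 0 0 0.002;0 0 -0.03 0 0 0 0.002;-0.0029 0.0212 0.0004 -0.0002 0.0002 0.0073 0.002;-0.0029 0.0212 0.0004 -0.0002 0.0002 0.0073 0.002;-0.0029 0.0212 0.0004 -0.0002 0.0002 0.0073 0.002;-0.0029 0.0212 0.0004 -0.0002 0.0002 0.0073 0.002;-0.0029 0.0212 0.0004 -0.0002 0.0002 0.0073 0.002;-0.0029 0.0212 0.0004 -0.0002 0.0002 0.0073 0.002;-0.0029 0.0212 0.0004 -0.0002 0.0002 0.0073 0.002;-0.0029 0.0212 0.0004 -0.0002 0.0002 0.0073 0.002;-0.0029 0.0212 0.0004 -0.0002 0.0002 0.0073 0.002;-0.0029 0.0212 0.0004 -0.0002 0.0002 0.0073 0.002;0 0 0 0 0 0 0.002;0 0 0 0 0 0 0.002")

```text
time_s: 22.8
position: [0.5193, -0.1329, 0.1407]
tcp_rot: [-0.0, 0.036, 0.999, -0.0]
contact_force: [-0.1, 0.2, 0.4]
opening: 0.115
grip_force: 30.0
```

```bash
python3 - <<'E'
from h import *
A,c=wrist("w10");P=cloud(c);print(A.round(4))
g=cv2.cvtColor(c["frame"],6)
x=(P-A[:3,3])@A[:3,:3]
s=(abs(x[...,2]-.0205)<.008)&(abs(x[...,0])<.06)&(abs(x[...,1])<.09)   # sheet top at tool z ~.0207
q=x[s];print("sheet",s.sum(),cv2.minAreaRect(q[:,:2].astype(np.float32)),np.polyfit(q[:,1],q[:,2],1),np.polyfit(q[:,0],q[:,2],1))
print(np.percentile(q[:,1],[1,99]),np.percentile(q[:,0],[1,50,99]))
# side edges in image
m=(P[...,2]>.036)&(P[...,2]<.056)&(P[...,0]>.43)&(P[...,0]<.585)&(P[...,1]>-.25)&(P[...,1]<-.02)
p=P[m];L=R.from_euler("z",.073).apply(np.c_[p[:,:2]-[.518,-.1327],p[:,2]*0]);print("box",len(p),np.percentile(L[:,0],[1,5]).round(4),np.percentile(L[:,1],[.5,3,97,99.5]).round(4))
C=tool([0,0,0],-.073,0);C[:3,3]=np.array([.518,-.1327,.14])-C[:3,:3]@[.0009,0,0];print(np.linalg.inv(A)@C)
cv2.imwrite("pics/w10.png",c["frame"])
E
```

```text
[[-9.974e-01  7.220e-02 -3.000e-04  5.193e-01]
 [ 7.220e-02  9.974e-01  0.000e+00 -1.329e-01]
 [ 3.000e-04 -0.000e+00 -1.000e+00  1.407e-01]
 [ 0.000e+00  0.000e+00  0.000e+00  1.000e+00]]
sheet 20673 ((0.0009148009121417999, -0.0007872655987739563), (0.08850279450416565, 0.14260467886924744), 0.03347864747047424) [0.00026827 0.02148687] [0.00842522 0.02127863]
[-0.07003468  0.06851934] [0.00128059 0.02539029 0.0447369 ]
box 2194 [-0.0542 -0.0527] [-0.0779 -0.0766  0.0774  0.0786]
[[ 9.99999679e-01 -7.56751238e-04 -2.63071450e-04  3.77259905e-04]
 [ 7.56756055e-04  9.99999713e-01  1.82117525e-05  1.25978704e-04]
 [ 2.63057593e-04 -1.84108275e-05  9.99999965e-01  6.95481714e-04]
 [ 0.00000000e+00  0.00000000e+00  0.00000000e+00  1.00000000e+00]]
```

View pics/w10.png

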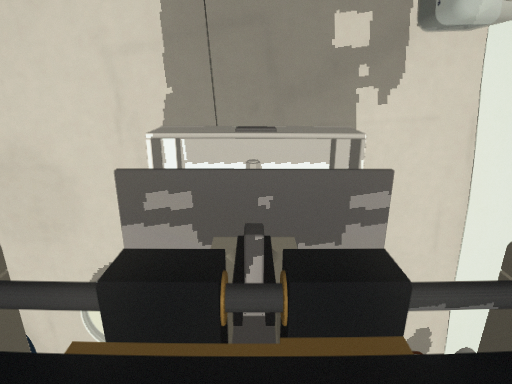

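The wrist view shows the sheet held level and square over the box. The sheet edge runs (117,170) to (392,170) and the box rim (150,133) to (362,133). I'll lower it.

>>> carry_out(targets="0.0003 0.0005 0.015 0 0 0 0.002;0.0002 0.0005 0.015 0 0 0 0.002;0 0 0.015 0 0 0 0.002;0 0 0.01 0 0 0 0.002;0 0 0.008 0 0 0 0.002;0 0 0 0 0 0 0.002;0 0 0 0 0 0 0.002")

```text
time_s: 23.55
position: [0.519, -0.1324, 0.0775]
tcp_rot: [-0.0, 0.037, 0.999, -0.0]
contact_force: [0.9, 0.4, -0.3]
opening: 0.11
grip_force: 30.0
```

>>> carry_out(targets="0 0 0.006 0 0 0 0.002;0 0 0.006 0 0 0 0.002;0 0 0 0 0 0 0.002")

```text
time_s: 23.85
position: [0.5182, -0.1321, 0.0645]
tcp_rot: [-0.001, 0.037, 0.999, -0.0]
contact_force: [-0.5, 0.3, -1.8]
opening: 0.11
grip_force: 30.0
```

>>> carry_out(targets="0 0 0.005 0 0 0 0.002;0 0 0.005 0 0 0 0.002;0 0 0.004 0 0 0 0.002;0 0 0 0 0 0 0.002")

```text
time_s: 24.25
position: [0.5183, -0.1322, 0.0505]
tcp_rot: [-0.001, 0.037, 0.999, -0.0]
contact_force: [0.1, 0.3, -1.1]
opening: 0.111
grip_force: 30.0
```

No contact with the walls so far. I'll continue to the ledges.

>>> carry_out(targets="0 0 0.002 0 0 0 0.002;0 0 0.001 0 0 0 0.002;0 0 0.0008 0 0 0 0.002;0 0 0 0 0 0 0.002")

```text
time_s: 24.65
position: [0.5188, -0.1322, 0.0475]
tcp_rot: [-0.0, 0.037, 0.999, -0.0]
contact_force: [-0.5, -0.6, -0.9]
opening: 0.112
grip_force: 30.0
```

>>> carry_out(targets="0 0 0.0007 0 0 0 0.002;0 0 0 0 0 0 0.002;0 0 0 0 0 0 0.03;0 0 0 0 0 0 0.03;0 0 0 0 0 0 0.03;0 0 -0.01 0 0 0 0.03;0 0 -0.02 0 0 0 0.03;0 0 -0.03 0 0 0 0.03;0 0 -0.03 0 0 0 0.03;0 0 -0.03 0 0 0 0.03;0 0 -0.03 0 0 0 0.03;0 0 0 0 0 0 0.03")

```text
time_s: 25.85
position: [0.5212, -0.1324, 0.2021]
tcp_rot: [0.004, 0.036, 0.999, -0.0]
contact_force: [0.3, -0.4, 0.5]
opening: 0.347
grip_force: 0.0
```

```bash
python3 - <<'E'
from h import *
from plant import arm
import kin
A,c=wrist("w11");P=cloud(c)
L=(P-[.518,-.1327,0])@R.from_euler("z",-.073).as_matrix()
m=(L[...,2]>.0225)&(L[...,2]<.034)&(abs(L[...,0])<.046)&(abs(L[...,1])<.073)
q=L[m];print("sheet",m.sum(),np.median(q,0),np.percentile(q,[1,99],axis=0),np.linalg.lstsq(np.c_[q[:,:2],np.ones(len(q))],q[:,2],rcond=None)[0])
m=(L[...,2]>.037)&(L[...,2]<.047)&(abs(L[...,0])<.025)&(abs(L[...,1])<.02);q=L[m];print("tab",m.sum(),q.min(0),q.max(0))
# path to short bar
o=arm.get_obs();print(o["time_s"],A[:3,3]);q=o["joint_pos"];d=np.radians
b=stand([-.0037,.0013,.054])
import srch2
srch2.go(b,(34,40),range(28,58,4),range(24,40,4),6)
E
```

```text
sheet 12052 [-0.00344772 -0.0009657   0.02512312] [[-0.04327352 -0.07006559  0.02341742]
 [ 0.0424993   0.06924441  0.02681297]] [ 0.00232479 -0.00114313  0.02513465]
tab 329 [-0.01592436 -0.00475716  0.0380177 ] [0.01543712 0.00384604 0.04270744]
25.9 [ 0.52120351 -0.13242539  0.20212403]
2.37 34 40 24 gap 0.013 xn,yn deg [1.  4.3] [0.69, 0.26, -0.71, -0.01, -0.19, -1.65]
2.79 40 40 28 gap 0.013 xn,yn deg [-3.4  4.4] [0.69, 0.25, -0.76, -0.04, -0.08, -1.53]
2.87 34 40 28 gap 0.022 xn,yn deg [-2.9  4.7] [0.69, 0.25, -0.76, -0.04, -0.08, -1.62]
3.21 34 44 24 gap 0.012 xn,yn deg [1.3 5.9] [0.66, 0.26, -0.63, -0.17, -0.26, -1.47]
3.72 40 44 28 gap 0.013 xn,yn deg [-3.3  6.3] [0.64, 0.25, -0.63, -0.3, -0.21, -1.23]
3.77 34 44 28 gap 0.021 xn,yn deg [-2.7  6.6] [0.64, 0.25, -0.63, -0.3, -0.21, -1.32]
```

The separator is level on the ledges, top at about 25 mm and centred within 1 mm. Next is the short bar.

```bash
python3 - <<'E'
from h import *
import kin
from plant import arm
o=arm.get_obs();A=tcp(o);q=o["joint_pos"];d=np.radians;b=stand([-.0037,.0013,.054])
B=tool2([0,0,0],d(34),d(40),d(24));z=B[:3,2].copy();B[:3,3]=b-z*.11
C=B.copy();C[:3,3]=b-z*.05
rows(A,B,18);q=kin.path(A,B,18,q);rows(B,C,5);kin.path(B,C,5,q)
E
```

```text
18 x: -0.0040 0.0172 0.0041 -0.0100 -0.0213 -0.0370
    4 [ 0.538 -0.063  0.185] [ 0.23  0.14 -0.42 -0.02 -0.91 -1.71]
    8 [0.546 0.008 0.173] [ 0.35  0.12 -0.49 -0.04 -0.78 -1.67]
    12 [0.545 0.08  0.165] [ 0.48  0.09 -0.56 -0.05 -0.64 -1.65]
    16 [0.533 0.151 0.158] [ 0.62  0.07 -0.64 -0.03 -0.49 -1.64]
    18 [0.524 0.186 0.154] [ 0.69  0.06 -0.69 -0.01 -0.4  -1.65]
   max speed frac 0.15
5 x: 0.0000 -0.0000 0.0120 0.0000 0.0000 -0.0000
    4 [0.539 0.199 0.111] [ 0.69  0.16 -0.7  -0.01 -0.29 -1.65]
    5 [0.543 0.202 0.1  ] [ 0.69  0.19 -0.71 -0.01 -0.26 -1.65]
   max speed frac 0.11
```

```bash
python3 - <<'E'
from h import *
import kin
from plant import arm
o=arm.get_obs();A=tcp(o);q=o["joint_pos"];d=np.radians;b=stand([-.0037,.0013,.054])
B=tool2([0,0,0],d(34),d(40),d(24));z=B[:3,2].copy();B[:3,3]=b-z*.10
M=tool2([.49,.06,.18],d(16),d(20),d(13))
rows(A,M,10);q=kin.path(A,M,10,q);rows(M,B,8);kin.path(M,B,8,q)
E
```

```text
10 x: 0.0016 0.0195 0.0021 -0.0056 -0.0216 -0.0353
    4 [ 0.516 -0.054  0.192] [ 0.28  0.09 -0.47  0.   -0.91 -1.78]
    8 [0.501 0.023 0.184] [ 0.46  0.02 -0.6   0.04 -0.77 -1.84]
    10 [0.49 0.06 0.18] [ 0.56 -0.01 -0.67  0.07 -0.7  -1.9 ]
   max speed frac 0.21
8 x: -0.0090 0.0126 0.0078 -0.0158 -0.0225 -0.0380
    4 [0.513 0.122 0.16 ] [ 0.62  0.03 -0.69  0.05 -0.53 -1.79]
    8 [0.527 0.189 0.145] [ 0.69  0.08 -0.69 -0.01 -0.38 -1.65]
   max speed frac 0.14
```

>>> carry_out(targets="0.0016 0.0195 0.0021 -0.0056 -0.0216 -0.0353 0.03;0.0016 0.0195 0.0021 -0.0056 -0.0216 -0.0353 0.03;0.0016 0.0195 0.0021 -0.0056 -0.0216 -0.0353 0.03;0.0016 0.0195 0.0021 -0.0056 -0.0216 -0.0353 0.03;0.0016 0.0195 0.0021 -0.0056 -0.0216 -0.0353 0.03;0.0016 0.0195 0.0021 -0.0056 -0.0216 -0.0353 0.03;0.0016 0.0195 0.0021 -0.0056 -0.0216 -0.0353 0.03;0.0016 0.0195 0.0021 -0.0056 -0.0216 -0.0353 0.03;0.0016 0.0195 0.0021 -0.0056 -0.0216 -0.0353 0.03;0.0016 0.0195 0.0021 -0.0056 -0.0216 -0.0353 0.03")

```text
time_s: 26.9
position: [0.4876, 0.0608, 0.1766]
tcp_rot: [0.108, -0.14, 0.984, 0.024]
contact_force: [-0.1, -0.9, 0.1]
opening: 0.339
grip_force: 0.0
```

>>> carry_out(targets="-0.009 0.0126 0.0078 -0.0158 -0.0225 -0.038 0.025;-0.009 0.0126 0.0078 -0.0158 -0.0225 -0.038 0.025;-0.009 0.0126 0.0078 -0.0158 -0.0225 -0.038 0.025;-0.009 0.0126 0.0078 -0.0158 -0.0225 -0.038 0.025;-0.009 0.0126 0.0078 -0.0158 -0.0225 -0.038 0.025;-0.009 0.0126 0.0078 -0.0158 -0.0225 -0.038 0.025;-0.009 0.0126 0.0078 -0.0158 -0.0225 -0.038 0.025;-0.009 0.0126 0.0078 -0.0158 -0.0225 -0.038 0.025;0 0 0 0 0 0 0.022;0 0 0 0 0 0 0.022")

```text
time_s: 27.9
position: [0.5249, 0.1884, 0.142]
tcp_rot: [0.188, -0.29, 0.935, 0.081]
contact_force: [0.1, 0.3, 0.5]
opening: 0.253
grip_force: 0.0
```

```bash
python3 -c "
from gr import *
look('w12',stand([-.0037,.0013,.054]),34,40,24,.04,6)"
```

```text
[ 0.69  0.09 -0.69 -0.02 -0.38 -1.65]
6 x: -0.0006 -0.0002 0.0096 0.0005 -0.0011 -0.0003
b in tool [-0.004  -0.0012  0.0977]
324 [-0.003  -0.001   0.0921] ((-0.003229314461350441, -0.001452587079256773), (0.009515766054391861, 0.02463616244494915), 83.36483001708984)
```

>>> carry_out(targets="-0.0007 -0.0003 0.012 0 -0.003 0 0.022;-0.0007 -0.0003 0.012 0 -0.002 0 0.022;-0.0007 -0.0003 0.012 0 0 0 0.022;-0.0006 -0.0002 0.012 0 0 0 0.022;-0.0006 -0.0002 0.01 0 0 0 0.022;0 0 0 0 0 0 0.022;0 0 0 0 0 0 0.022")

```text
time_s: 28.65
position: [0.5465, 0.2046, 0.0904]
tcp_rot: [0.191, -0.29, 0.934, 0.082]
contact_force: [-0.6, -0.2, -0.0]
opening: 0.256
grip_force: 0.0
```

```bash
python3 -c "
from gr import *
look('w13',stand([-.0037,.0013,.054]),34,40,24,.0185,6)"
```

```text
[ 0.69  0.21 -0.7  -0.03 -0.25 -1.63]
6 x: 0.0001 0.0000 0.0035 0.0006 -0.0001 -0.0002
b in tool [0.0004 0.0001 0.0397]
747 [ 0.0012 -0.0008  0.0346] ((0.0030056387186050415, -0.0003214944154024124), (0.040867164731025696, 0.016211513429880142), 5.837852478027344)
```

>>> carry_out(targets="0 0 0.006 0 0 0 0.022;0 0 0.006 0 0 0 0.022;0 0 0.005 0 0 0 0.022;0 0 0.003 0 0 0 0.022;0 0 0 0 0 0 0.022")

```text
time_s: 29.2
position: [0.5526, 0.21, 0.0719]
tcp_rot: [0.191, -0.29, 0.934, 0.082]
contact_force: [-0.5, -1.4, -0.2]
opening: 0.251
grip_force: 0.0
```

>>> carry_out(targets="0 0 0.0015 0 0 0 0.022;0 0 0 0 0 0 0.022")

```text
time_s: 29.4
position: [0.5532, 0.2104, 0.0712]
tcp_rot: [0.191, -0.29, 0.934, 0.082]
contact_force: [-0.5, -0.8, 1.5]
opening: 0.253
grip_force: 0.5
```

>>> carry_out(targets="0 0 0.0007 0 0 0 0.022;0 0 0 0 0 0 0.01;0 0 0 0 0 0 0.006;0 0 0 0 0 0 0.004;0 0 0 0 0 0 0.004;0 0 0 0 0 0 0.004;0 0 -0.004 0 0 0 0.004;0 0 -0.006 0 0 0 0.004;0 0 -0.01 0 0 0 0.004;0 0 -0.01 0 0 0 0.004;0 0 0 0 0 0 0.004", newtons=20)

```text
time_s: 30.5
position: [0.5443, 0.2028, 0.0999]
tcp_rot: [0.192, -0.29, 0.934, 0.083]
contact_force: [1.1, 1.0, -0.6]
opening: 0.13
grip_force: 19.9
```

```bash
python3 - <<'E'
from h import *
import kin
from plant import arm
A,c=wrist("w14");o=arm.get_obs();q=o["joint_pos"];print(o["opening"]*.0876)
P=cloud(c);x=(P-A[:3,3])@A[:3,:3];g=c["frame"].min(2)
m=(g>100)&(abs(x[...,1])<.012)&(x[...,2]>.006)&(x[...,2]<.025)&(abs(x[...,0])<.03);s=x[m];print(len(s),s.min(0),s.max(0))
cv2.imwrite("pics/w14c.png",c["frame"][100:340,150:400])
B=A@T_(np.eye(3),[0,0,-.06]);q=kin.path(A,B,5,q)
M=tool2([.49,.06,.18],np.radians(16),np.radians(20),np.radians(13));rows(B,M,8);q=kin.path(B,M,8,q)
by=-.073;C=tool(np.array([.518,-.1327,.16])+R.from_euler("z",by).apply([-.018,.040,0]),by,0);rows(M,C,10);kin.path(M,C,10,q);print(C[:3,3])
E
```

```text
0.010981289191017
911 [-0.01065391 -0.00643991  0.0101845 ] [0.01497492 0.00543523 0.02072424]
    4 [0.529 0.19  0.144] [ 0.69  0.09 -0.68 -0.02 -0.38 -1.64]
    5 [0.526 0.187 0.155] [ 0.69  0.07 -0.68 -0.02 -0.4  -1.64]
   max speed frac 0.11
8 x: 0.0094 -0.0121 -0.0071 0.0163 0.0228 0.0379
    4 [0.512 0.122 0.165] [ 0.62  0.03 -0.68  0.04 -0.54 -1.78]
    8 [0.49 0.06 0.18] [ 0.56 -0.01 -0.67  0.07 -0.7  -1.9 ]
   max speed frac 0.13
10 x: 0.0008 -0.0153 0.0017 0.0055 0.0221 0.0353
    4 [0.502 0.    0.172] [ 0.41  0.06 -0.57  0.02 -0.8  -1.85]
    8 [ 0.505 -0.061  0.164] [ 0.27  0.13 -0.5   0.   -0.9  -1.84]
    10 [ 0.503 -0.091  0.16 ] [ 0.2   0.17 -0.46 -0.   -0.94 -1.85]
   max speed frac 0.16
[ 0.50296535 -0.0914937   0.16      ]
```

View pics/w14c.png

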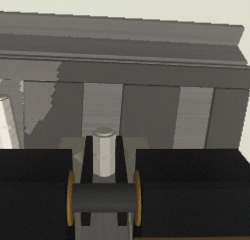

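The crop shows the short bar held at (103,150), with its pocket and the long bar's pocket empty and the middle bar still in place. I'll carry it to the box.

>>> carry_out(targets="0 0 -0.012 0 0 0 0.004;0 0 -0.012 0 0 0 0.004;0 0 -0.012 0 0 0 0.004;0 0 -0.012 0 0 0 0.004;0 0 -0.012 0 0 0 0.004;0.0094 -0.0121 -0.0071 0.0163 0.0228 0.0379 0.004;0.0094 -0.0121 -0.0071 0.0163 0.0228 0.0379 0.004;0.0094 -0.0121 -0.0071 0.0163 0.0228 0.0379 0.004;0.0094 -0.0121 -0.0071 0.0163 0.0228 0.0379 0.004;0.0094 -0.0121 -0.0071 0.0163 0.0228 0.0379 0.004;0.0094 -0.0121 -0.0071 0.0163 0.0228 0.0379 0.004;0.0094 -0.0121 -0.0071 0.0163 0.0228 0.0379 0.004;0.0094 -0.0121 -0.0071 0.0163 0.0228 0.0379 0.004")

```text
time_s: 31.85
position: [0.4894, 0.0589, 0.1793]
tcp_rot: [0.109, -0.138, 0.984, 0.022]
contact_force: [-0.1, 0.4, -0.4]
opening: 0.131
grip_force: 19.9
```

>>> carry_out(targets="0.0008 -0.0153 0.0017 0.0055 0.0221 0.0353 0.004;0.0008 -0.0153 0.0017 0.0055 0.0221 0.0353 0.004;0.0008 -0.0153 0.0017 0.0055 0.0221 0.0353 0.004;0.0008 -0.0153 0.0017 0.0055 0.0221 0.0353 0.004;0.0008 -0.0153 0.0017 0.0055 0.0221 0.0353 0.004;0.0008 -0.0153 0.0017 0.0055 0.0221 0.0353 0.004;0.0008 -0.0153 0.0017 0.0055 0.0221 0.0353 0.004;0.0008 -0.0153 0.0017 0.0055 0.0221 0.0353 0.004;0.0008 -0.0153 0.0017 0.0055 0.0221 0.0353 0.004;0.0008 -0.0153 0.0017 0.0055 0.0221 0.0353 0.004;0 0 0 0 0 0 0.004;0 0 0 0 0 0 0.004")

```text
time_s: 33.05
position: [0.5024, -0.0918, 0.1589]
tcp_rot: [-0.001, 0.037, 0.999, -0.001]
contact_force: [0.7, -0.7, -0.5]
opening: 0.133
grip_force: 19.9
```

```bash
python3 - <<'E'
from h import *
A,c=wrist("w15");by=-.073
C=tool(np.array([.518,-.1327,.06])+R.from_euler("z",by).apply([-.018,.040,0]),by,0);print(A.round(3));rows(A,C,6)
P=cloud(c);x=(P-A[:3,3])@A[:3,:3];g=c["frame"].min(2)
m=(g>100)&(abs(x[...,1])<.012)&(x[...,2]>.006)&(x[...,2]<.027)&(abs(x[...,0])<.03);s=x[m];print(len(s),s.min(0),s.max(0),np.polyfit(s[:,0],s[:,2],1))
E
```

```text
[[-0.997  0.074 -0.001  0.502]
 [ 0.074  0.997 -0.001 -0.092]
 [ 0.001 -0.001 -1.     0.159]
 [ 0.     0.     0.     1.   ]]
6 x: -0.0001 0.0001 0.0165 -0.0002 -0.0002 -0.0002
905 [-0.01131341 -0.00637389  0.01026088] [0.01392236 0.00514815 0.01816608] [0.03080487 0.01295705]
```

>>> carry_out(targets="0 0 0.02 0 0 0 0.004;0 0 0.025 0 0 0 0.004;0 0 0.025 0 0 0 0.004;0 0 0.02 0 0 0 0.004;0 0 0.01 0 0 0 0.004;0 0 0.003 0 0 0 0.004;0 0 0.002 0 0 0 0.004;0 0 0.001 0 0 0 0.004;0 0 0 0 0 0 0.004")

```text
time_s: 34.0
position: [0.5028, -0.0917, 0.0532]
tcp_rot: [-0.0, 0.037, 0.999, -0.001]
contact_force: [0.3, 0.2, -0.5]
opening: 0.129
grip_force: 19.9
```

>>> carry_out(targets="0 0 0.001 0 0 0 0.004;0 0 0.001 0 0 0 0.004;0 0 0 0 0 0 0.004")

```text
time_s: 34.3
position: [0.5023, -0.0919, 0.0506]
tcp_rot: [-0.001, 0.037, 0.999, -0.001]
contact_force: [-0.2, -0.1, 0.6]
opening: 0.134
grip_force: 19.9
```

>>> carry_out(targets="0 0 0.0008 0 0 0 0.004;0 0 0 0 0 0 0.004")

```text
time_s: 34.5
position: [0.5022, -0.0919, 0.0497]
tcp_rot: [-0.001, 0.037, 0.999, -0.001]
contact_force: [0.2, 0.0, -0.2]
opening: 0.133
grip_force: 19.9
```

>>> carry_out(targets="0 0 0 0 0 0 0.02;0 0 0 0 0 0 0.02;0 0 0 0 0 0 0.02;0 0 -0.01 0 0 0 0.02;0 0 -0.03 0 0 0 0.02;0 0 -0.04 0 0 0 0.02;0 0 -0.04 0 0 0 0.01;0 0 -0.03 0 0 0 0;0 0 0 0 0 0 0")

```text
time_s: 35.4
position: [0.505, -0.0916, 0.2053]
tcp_rot: [0.003, 0.037, 0.999, -0.0]
contact_force: [0.1, 0.2, -1.3]
opening: 0.03
grip_force: 0.0
```

```bash
python3 - <<'E'
from h import *
from plant import arm
import kin
A,c=wrist("w16");P=cloud(c);o=arm.get_obs();print(A[:3,3],o["time_s"])
L=(P-[.518,-.1327,0])@R.from_euler("z",-.073).as_matrix()
m=(L[...,2]>.0225)&(L[...,2]<.030)&(abs(L[...,0])<.046)&(abs(L[...,1])<.073);q=L[m]
print("sheet",m.sum(),np.median(q,0),np.percentile(q,[1,99],axis=0),np.linalg.lstsq(np.c_[q[:,:2],np.ones(len(q))],q[:,2],rcond=None)[0])
m=(L[...,2]>.033)&(L[...,2]<.046)&(abs(L[...,0])<.04)&(L[...,1]>.02)&(L[...,1]<.065);q=L[m];print("bar",m.sum(),q.min(0),q.max(0))
# lid push plan
q=o["joint_pos"];by=-.073;box=np.array([.518,-.1327,0]);w=lambda p:box+R.from_euler("z",by).apply(p)
U=tool(w([0,.02,.25]),by,0);V=tool(w([.13,.02,.25]),by,0);D=tool(w([.125,.02,.145]),by,0);F=tool(w([.02,.02,.145]),by,0)
for X,Y,n in((A,U,4),(U,V,5),(V,D,5),(D,F,8)): rows(X,Y,n);q=kin.path(X,Y,n,q)
t=cloud(load("top"));m=(abs(t[...,0]-.665)<.075)&(abs(t[...,1]+.12)<.13)&(t[...,2]>.03)&(t[...,0]>.62);print("behind",m.sum(),t[m].min(0) if m.any() else "",t[m].max(0) if m.any() else "")
E
```

```text
[ 0.50502776 -0.09160237  0.20528938] 35.45
sheet 10833 [-0.00236935 -0.00153201  0.0252148 ] [[-0.04366948 -0.06930213  0.02351122]
 [ 0.04271634  0.06914678  0.02688808]] [ 0.00272986 -0.00129344  0.02521762]
bar 294 [-0.0321811   0.03263482  0.03301595] [-0.00724022  0.044295    0.0390479 ]
4 x: -0.0040 -0.0050 -0.0112 -0.0001 0.0017 -0.0000
    4 [ 0.519 -0.113  0.25 ] [ 0.16  0.12 -0.3  -0.   -1.16 -1.8 ]
   max speed frac 0.1
5 x: -0.0260 0.0000 0.0000 0.0000 0.0000 -0.0000
    4 [ 0.623 -0.12   0.25 ] [ 0.12  0.29 -0.08 -0.   -1.2  -1.76]
    5 [ 0.649 -0.122  0.25 ] [ 0.11  0.33 -0.02 -0.   -1.22 -1.75]
   max speed frac 0.2
5 x: 0.0010 0.0000 0.0210 0.0000 0.0000 -0.0000
    4 [ 0.645 -0.122  0.166] [ 0.11  0.39 -0.14 -0.   -1.05 -1.75]
    5 [ 0.644 -0.122  0.145] [ 0.11  0.4  -0.16 -0.   -1.01 -1.75]
   max speed frac 0.14
8 x: 0.0131 0.0000 0.0000 0.0000 0.0000 -0.0000
    4 [ 0.592 -0.118  0.145] [ 0.13  0.32 -0.28 -0.   -0.96 -1.77]
    8 [ 0.539 -0.114  0.145] [ 0.15  0.25 -0.4  -0.   -0.93 -1.79]
   max speed frac 0.1
behind 749 [ 0.68310812 -0.24980148  0.03004251] [ 0.73998796 -0.01801349  0.07520408]
```

>>> carry_out(targets="-0.004 -0.005 -0.0112 0 0.0017 0 0;-0.004 -0.005 -0.0112 0 0.0017 0 0;-0.004 -0.005 -0.0112 0 0.0017 0 0;-0.004 -0.005 -0.0112 0 0.0017 0 0;-0.026 0 0 0 0 0 0;-0.026 0 0 0 0 0 0;-0.026 0 0 0 0 0 0;-0.026 0 0 0 0 0 0;-0.026 0 0 0 0 0 0;0.001 0 0.021 0 0 0 0;0.001 0 0.021 0 0 0 0;0.001 0 0.021 0 0 0 0;0.001 0 0.021 0 0 0 0;0.001 0 0.021 0 0 0 0;0 0 0 0 0 0 0")

```text
time_s: 36.95
position: [0.6393, -0.1225, 0.1353]
tcp_rot: [-0.007, 0.037, 0.999, -0.001]
contact_force: [-0.5, -0.5, 0.2]
opening: 0.005
grip_force: 0.0
```

>>> carry_out(targets="0.01 0 0 0 0 0 0;0.01 0 0 0 0 0 0;0.01 0 0 0 0 0 0;0.01 0 0 0 0 0 0;0.01 0 0 0 0 0 0;0.01 0 0 0 0 0 0;0.01 0 0 0 0 0 0;0.01 0 0 0 0 0 0;0.01 0 0 0 0 0 0;0 0 0 0 0 0 0;0 0 -0.03 0 0 0 0;0 0 -0.03 0 0 0 0;0 0 -0.03 0 0 0 0;0 0 0 0 0 0 0;0 0 0 0 0 0 0")

```text
time_s: 38.45
position: [0.5524, -0.1152, 0.2298]
tcp_rot: [-0.004, 0.037, 0.999, -0.0]
contact_force: [0.5, -0.4, -0.9]
opening: 0.005
grip_force: 0.0
```

```bash
python3 - <<'E'
from h import *
from plant import capture
c=capture("top");P=cloud(c)
L=(P-[.518,-.1327,0])@R.from_euler("z",-.073).as_matrix()
m=(abs(L[...,0])<.05)&(abs(L[...,1])<.075)&(L[...,2]<.12);q=L[m];print(m.sum(),np.median(q,0),np.linalg.lstsq(np.c_[q[:,:2],np.ones(len(q))],q[:,2],rcond=None)[0],np.percentile(q[:,2],[2,98]))
A,w=wrist("w17");P=cloud(w);L=(P-[.518,-.1327,0])@R.from_euler("z",-.073).as_matrix()
m=(abs(L[...,0])<.05)&(abs(L[...,1])<.075)&(L[...,2]<.12)&(L[...,2]>0);q=L[m];print(m.sum(),np.median(q,0),np.linalg.lstsq(np.c_[q[:,:2],np.ones(len(q))],q[:,2],rcond=None)[0],np.percentile(q[:,2],[2,98]),A[:3,3])
E
```

```text
2005 [-1.55802108e-03 -5.10551201e-05  5.20412226e-02] [ 0.00556889 -0.00662281  0.05163282] [0.04593617 0.05704122]
15890 [-0.00345287  0.00029036  0.05018527] [ 0.00282233 -0.00131655  0.05017502] [0.04845422 0.05176618] [ 0.55181934 -0.11520999  0.22873457]
```

```bash
python3 -c "
from plant import arm
print(arm.job_done())"
```

```text
the job is handed in; nothing more can be done
None
```

The box is packed and handed in at about 38.5 s: long bar on the bottom, separator level on the ledges, short bar on top and lid shut flat. The middle bar was still in its pocket when last seen, the dish was never approached, and no verdict came back.

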